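Load vials into the rocking mixer and lock it

ROBOT

A 7-joint arm with a two-finger parallel gripper is mounted at the origin on the work surface. World frame = base frame: x ahead of the robot, y to its left, z up, the work surface at z = 0. Lengths are in m, angles in rad, forces in N, time in s.
With the tool pointing down it reaches from about 0.4 to 0.85 m from the base axis. Payload 10.4 kg.
Tool frame: the origin (TCP) lies at the very end of the fingers, on their centre line; the grasp point (between the pads) lies 19 mm behind it; z points along the fingers, y is the line along which they close (so a half turn about z gives the same grasp; the last joint's range is limited). The gripper opens to 85 mm and grips with 20 to 120 N. Pads are 22 mm wide; open, the fingers measure 114 mm over their backs; the gripper's body (76 mm by 85 mm) begins 54 mm behind the grasp point. The pads swing forward as they close: fully open they stand 13 mm farther back than shut.
Start: joints at [1.091, 0.332, -0.065, 1.46, 0.022, 1.35, -0.088], TCP at [0.276, -0.561, 0.231] pointing down, gripper open.
Joint ranges: [-2.6, 2.6], [-0.5, 2.12], [-1.47, 1.34], [0.16, 2.42], [-1.27, 4.41], [0.06, 2.06], [-2.6, 2.6]. Speed limits (rad/s): [2.22, 2.22, 2.79, 2.79, 3.14, 3.14, 3.14].

INTERFACE

Orientations are given as a unit quaternion [x, y, z, w].
In Python, from workcell import * gives the robot as it stands.
- The arm moves only by the tool step_arm, never from a script. Its argument "commands" is one flat list of numbers, 7 for each row, row after row: the finger opening in mm, from 0 to 85.4, then the shift along the world's x, y, z as a fraction of full scale, then the turn, a rotation vector about the world's x, y, z as a fraction of full scale. A call has exactly 10 rows; each row is the pose to reach, as a shift and turn from the pose commanded when the call began, turning the shorter way round; what a row does not reach only later rows make up. Full scale, the value 1, is 0.6 m for a shift and pi rad for a turn. A row lasts 1/8 s, in which the tool goes at most 62.5 mm and 10.7 degrees, less where a joint would pass 70% of its speed; a pose out of reach is approached as far as the arm can. A call with a number of a shift or a turn outside -1 to 1 is refused whole. A call with a gripper value outside its range is refused whole. The fingers move at their own pace and stop on an object; "squeeze" is the grip in N (left out, the last holds). Time passes only in rows, so rows that repeat a pose let the fingers close, or fill a call up. It gives the time, the measured TCP pose, the force, the opening and the grip force at its end, in the units of the state.
- get_obs(): the state, without advancing time (a new reading comes with each control period).
- camera(name): name is "scene" or "top"; returns the picture (420x560x3 uint8, red, green, blue); there is no depth.
- camera_params(name): a dict with "mtx" (3x3 intrinsics, pixels), "extrinsics" (4x4, takes a point from world to camera coordinates). Camera axes: x right, y down, z forward; pixel columns grow to the right and rows downward; lengths in m; the calibration is good to about 2 mm. A picture is of the moment at which its call begins. camera_params takes no time and is no camera call.
- hand_in(): hands the job in; it is judged then, once.
The state is a dict: "clock": time; "joint_pos": joint angles; "joint_velocities": joint speeds; "tau": joint torques, N m; "position": TCP position; "ee_rot": TCP orientation; "ft_force": force on the tool from outside, world axes, zero at the start; "torque": the same for the moment, N m; "grip_width": opening from 0.0 (shut) to 1.0 (fully open); "grasp_force": force on a finger pad.
Only numpy, scipy, OpenCV 4.12 (cv2) and the standard library are available. Lean on these libraries where they do the work, as an engineer would, in place of code of your own. Each camera call takes 0.05 s, during which the arm holds its last target. There are 200 camera calls.

TASK

Stand every amber vial from the black tray fully down in the blue carrier's pockets, one vial per pocket, in any order. Then lift the loaded carrier by its white handle and lower it into the grey mixer so that both ends of its steel axle sit at the bottom of their slots, let go, and only then swing the red sprung keeper shut over its slot and drop the orange-headed pin fully into its hole in the mixer so that it keeps the keeper shut. Do not shift or knock over the dropper bottle, the beaker or the clear jar standing around.

Things in the scene. Friction and masses are not known exactly. Their poses are not given: they have to be found in the camera images.
- mixer: Grey rocking mixer, fixed. Origin: on the table, midway between its two posts; z up; y along the line of the slots, +y towards the post with the red keeper. Posts 16 mm thick, centred at y +115 and -115 mm; each has a slot 12 mm wide (in x), open at the top, flared mouth; slot floor at z 85, straight walls to 100, flare top at z 112 mm. 214 mm clear between the posts; base plate 14 mm high.
- mixer_seat_a (a point): Point where the centre of the axle's end lies when seated in the +y slot (keeper side): mixer frame x 0, y +115, z 90 mm.
- mixer_seat_b (a point): The same for the -y slot: mixer frame x 0, y -115, z 90 mm.
- mixer_hole (a point): Centre of the mouth of the pin hole, in the aluminium deck (40 x 50 mm, top 112 mm above the table) beside the keeper post: mixer frame x -55, y +129, z 112 mm. The hole is upright, 10 mm square, 32 mm deep, closed below, with a 2 mm chamfer.
- keeper (a joint): Angle (rad) of the red sprung keeper bar about its upright hinge. 0 = rest, open (spring returns it there); 1.0 = shut, bar along the mixer's -x across the slot mouth; stop 1.1. Shuts anticlockwise from above; takes 1 to 2.5 N at the pin hole's radius. The seated pin stands on the bar's outer (+y) side and holds it at about 0.95. One hand does it: push the bar round with the held pin's shank, then lower the pin.
- keeper_hinge (a point): On the keeper's hinge axis at the underside of the bar: mixer frame x +36, y +115, z 114 mm. The bar is 14 mm wide, 16 mm high (114 to 130 mm above the table) and reaches 108 mm from the hinge.
- keeper_tip (a point): Top of the keeper's bar at its free end, 108 mm from the hinge. At rest it is at about mixer frame x -22, y +206, z 130 mm.
- carrier: Blue loose carrier. Origin: centre of underside; z up, y along its axle. Block 40 x 192 x 42 mm. Four square pockets 22 mm wide at y -74, -40, +40, +74 (x 0), mouths z 42, chamfer 2, floors z 8. White handle blade in the middle: 14 (x) x 30 (y), z 42 to 110. End plates 16 wide, up to z 74, outer faces y +-104; round axle stubs 10 dia. from there to y +-124 at z 66. Either way round fits. About 0.4 kg.
- carrier_end_a (a point): Centre of the axle stub at the carrier's +y end: carrier frame x 0, y +115, z 66 mm.
- carrier_end_b (a point): Centre of the axle stub at the carrier's -y end: carrier frame x 0, y -115, z 66 mm.
- vial0: Amber glass vial with a white cap, closed cylinder of 20 mm diameter, 80 mm tall, about 45 g, with a small chamfer at its foot. Origin: centre of its underside; z up. Stands on the 8 mm high black tray at the start. In a pocket its top 46 mm stand out of the block. Two to four vials are present; None if absent.
- vial1: Amber glass vial with a white cap, closed cylinder of 20 mm diameter, 80 mm tall, about 45 g, with a small chamfer at its foot. Origin: centre of its underside; z up. Stands on the 8 mm high black tray at the start. In a pocket its top 46 mm stand out of the block. Two to four vials are present; None if absent.
- vial2: Amber glass vial with a white cap, closed cylinder of 20 mm diameter, 80 mm tall, about 45 g, with a small chamfer at its foot. Origin: centre of its underside; z up. Stands on the 8 mm high black tray at the start. In a pocket its top 46 mm stand out of the block. Two to four vials are present; None if absent.
- vial3: Amber glass vial with a white cap, closed cylinder of 20 mm diameter, 80 mm tall, about 45 g, with a small chamfer at its foot. Origin: centre of its underside; z up. Stands on the 8 mm high black tray at the start. In a pocket its top 46 mm stand out of the block. Two to four vials are present; None if absent.
- pin: Locking pin: steel shank of 8 mm diameter, 62 mm long, with a tapered foot, and an orange square head 22 x 22 mm (sides along the pin's x and y), 26 mm tall, above it (total 88 mm). Origin: centre of the shank's foot; z up towards the head. At the start it stands upright in a loose wooden stand 56 x 56 x 44 mm, its foot 4 mm above the table, the head from 66 to 92 mm.
- tray: Flat black tray 100 x 250 x 8 mm, fixed; origin: centre of its underside. The vials stand on it in a row along its y, about 58 mm apart.
- dropper: Bystander: amber dropper bottle, 32 mm diameter, 85 mm tall, origin: centre of its underside. Leave alone.
- beaker: Bystander: glass beaker, 68 mm diameter, 85 mm tall, origin: centre of its underside. Leave alone.
- flask: Bystander: clear jar, 60 mm diameter, 110 mm tall, origin: centre of its underside. Leave alone.
Mind the look-alikes: they are no part of the job. There is more than one size of the carrier; the one meant has the size given above.

How it is judged:
By the outcome, as a careful person would: the job done as asked, in the order asked, and still so for the second after the job is handed in, with the robot touching nothing.
Of vial0, vial1, vial2, vial3 only 2 to 4 are there at a start; the rules pass over those that are not, and their reading is None.
At some moment in a run one of carrier, pin_stand may be knocked a few centimetres aside while the robot is not near it.
It also fails if it takes over 210 s, if anything falls off the work surface, if the arm or the gripper's body presses on something with over 40 N, if the wrist force passes 120 N, or if a joint passes its speed limit or range.

## Working session

There is one attempt and no reset: what is moved stays moved. The work goes in short steps, Python scripts to look and compute and a tool call to move; the robot and the scene stay as the last step left them, time stands still between calls to the robot, and variables do not carry over. Pictures are saved under pics/ and viewed, at most 14 in all, crops included, and the job is handed in when it is done.

Besides the shell and the picture viewer there is one more tool, called after "Emit:" in YAML: its name, and indented under it one key for each argument. step_arm: Moves the arm, as the interface text tells. Its arguments: {"type":"object","properties":{"commands":{"type":"array","items":{"type":"number"}},"squeeze":{"type":"number"}},"required":["commands"]}

```bash
mkdir -p pics; ls; python3 - <<'E'
from workcell import *
import cv2,numpy as np
for n in("scene","top"):
    im=camera(n); cv2.imwrite(f"pics/{n}0.png",im[:,:,::-1])
    p=camera_params(n); print(n,np.round(p["mtx"],1).tolist(),np.round(p["extrinsics"],3).tolist())
o=get_obs(); print(o)
E
```

```text
pics
scene [[407.7, 0.0, 282.0], [0.0, 407.7, 207.8], [0.0, 0.0, 1.0]] [[0.549, 0.836, -0.008, -0.303], [0.649, -0.433, -0.626, -0.25], [-0.526, 0.339, -0.78, 1.265], [0.0, 0.0, 0.0, 1.0]]
top [[405.4, 0.0, 277.6], [0.0, 405.4, 216.7], [0.0, 0.0, 1.0]] [[-0.021, -0.999, -0.027, 0.066], [-0.994, 0.024, -0.102, 0.516], [0.103, 0.025, -0.994, 1.091], [0.0, 0.0, 0.0, 1.0]]
{'clock': 0.1, 'joint_pos': array([ 1.09141235,  0.33281222, -0.0646977 ,  1.46088035,  0.02159768,
        1.34989803, -0.08851943]), 'joint_velocities': array([-0.00102148, -0.00287459, -0.0009324 , -0.00091477, -0.00024277,
        0.00022542, -0.00071337]), 'tau': array([ 4.54302590e-04, -6.26744485e+01,  4.83982405e-02, -3.92433429e+01,
        1.63887808e-02,  6.85516570e-03, -2.38794252e-05]), 'position': array([ 0.27550848, -0.56061343,  0.23058228]), 'ee_rot': array([ 9.74031793e-01,  2.26410338e-01, -1.75654432e-04, -6.27178483e-04]), 'ft_force': array([ 0.70223123,  0.67967175, -0.2524071 ]), 'torque': array([-0.00602408, -0.01154253,  0.00484066]), 'grasp_force': 0.0, 'grip_width': 0.99906995606537}
```

View pics/top0.png

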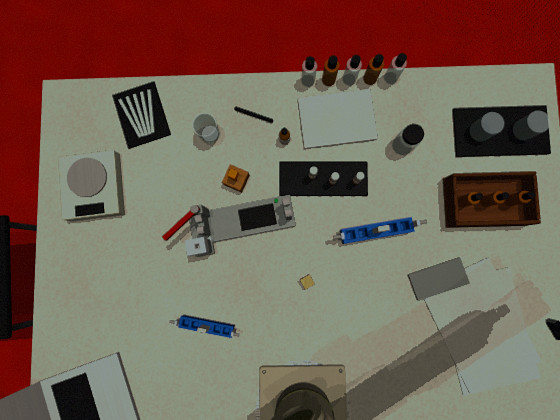

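View pics/scene0.png

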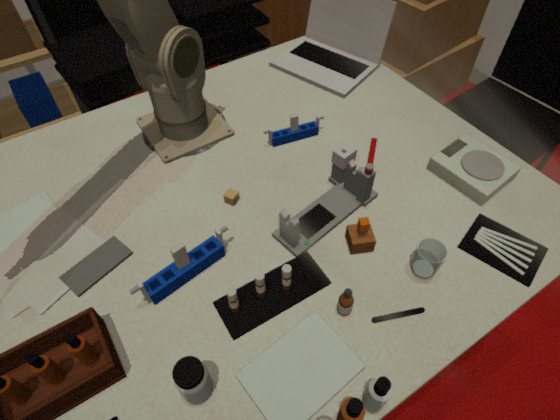

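Top view: three vials with white caps at (313,172), (334,178) and (359,178). Mixer from (200,222) to (287,208), red keeper at (180,225). There are two carriers, at (378,231) and at (206,326). The pin stand is at (235,178), and the orange heads in the brown box at (474–525,198) are look-alikes. I'll measure next and make one enlarged crop.

```bash
cat > h.py <<'E'
import numpy as np, cv2
from workcell import *
P={n:camera_params(n) for n in("scene","top")}
def ray(n,uv):
    E=P[n]["extrinsics"];R,t=E[:3,:3],E[:3,3]
    d=R.T@np.linalg.solve(P[n]["mtx"],[uv[0],uv[1],1.]); return -R.T@t,d
def plane(n,uv,z):
    c,d=ray(n,uv); return c+d*(z-c[2])/d[2]
def tri(us,ut):
    a,d=ray("scene",us);b,e=ray("top",ut)
    s=np.linalg.lstsq(np.c_[d,-e],b-a,rcond=None)[0]
    p,q=a+d*s[0],b+e*s[1]; return (p+q)/2,np.linalg.norm(p-q)
def proj(n,X):
    E=P[n]["extrinsics"];p=P[n]["mtx"]@(E[:3,:3]@np.asarray(X)+E[:3,3]);return p[:2]/p[2]
def hsv(im): return cv2.cvtColor(im,cv2.COLOR_RGB2HSV)
def blobs(m,amin=20):
    n,l,s,c=cv2.connectedComponentsWithStats(m.astype(np.uint8))
    return [(s[i,4],np.round(c[i],1).tolist(),s[i,:4].tolist()) for i in range(1,n) if s[i,4]>=amin]
E
python3 - <<'E'
from h import *
t=camera("top");s=camera("scene")
for n,im in(("top",t),("scene",s)):
    H=hsv(im);h,sa,v=H[...,0],H[...,1],H[...,2]
    for nm,m in(("blue",(h>100)&(h<130)&(sa>120)&(v>60)),("orange",(h>5)&(h<20)&(sa>170)&(v>150)),("red",((h<4)|(h>176))&(sa>190)&(v>120))):
        for b in blobs(m,25): print(n,nm,b)
a=cv2.resize(t[140:270,155:435],None,fx=2.8,fy=2.8,interpolation=cv2.INTER_CUBIC)
b=cv2.resize(s[130:290,130:410],None,fx=1.4,fy=1.4,interpolation=cv2.INTER_CUBIC)
b2=cv2.resize(t[300:350,160:260],None,fx=2.8,fy=2.8,interpolation=cv2.INTER_CUBIC)
o=np.zeros((364+224,784,3),np.uint8);o[:364]=a;o[364:,:392]=b;o[364:504,400:680]=b2
cv2.imwrite("pics/crop1.png",o[:,:,::-1])
E
```

```text
top blue (np.int32(836), [376.9, 230.4], [341, 217, 73, 27])
top blue (np.int32(506), [205.9, 326.0], [178, 316, 56, 22])
top red (np.int32(63), [386.6, 59.9], [381, 52, 11, 16])
top red (np.int32(44), [293.7, 62.6], [290, 57, 10, 12])
top red (np.int32(150), [177.3, 225.0], [163, 211, 30, 29])
scene blue (np.int32(593), [294.4, 133.4], [272, 122, 46, 24])
scene blue (np.int32(1338), [184.0, 267.1], [143, 236, 81, 68])
scene blue (np.int32(42), [174.5, 287.0], [168, 282, 15, 12])
scene orange (np.int32(53), [363.9, 220.9], [360, 218, 9, 7])
scene red (np.int32(100), [371.9, 150.5], [368, 139, 8, 24])
scene red (np.int32(47), [556.1, 285.8], [552, 280, 8, 13])
scene red (np.int32(33), [549.7, 293.7], [545, 288, 10, 13])
scene red (np.int32(500), [520.2, 319.9], [499, 304, 39, 31])
scene red (np.int32(43), [496.1, 376.1], [491, 372, 13, 9])
```

View pics/crop1.png

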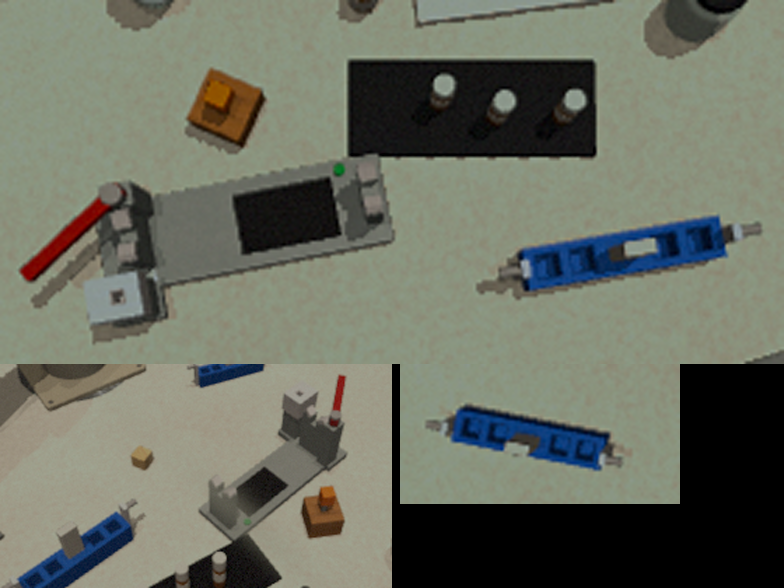

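```bash
python3 - <<'E'
from h import *
c=lambda u,v:(155+u/2.8,140+v/2.8)
t=camera("top");s=camera("scene")
# caps
def caps(im,roi):
    x0,y0,x1,y1=roi;g=hsv(im)[y0:y1,x0:x1].astype(int);m=(g[...,2]>140)&(g[...,1]<70)
    return [(a,[p[0]+x0,p[1]+y0],b) for a,p,b in blobs(m,12)]
ct=caps(t,(285,163,366,194));cs=caps(s,(222,258,318,325))
print(ct);print(cs)
for a,p,b in ct: print("cap",plane("top",p,.088).round(4))
for a,p,b in cs: print("caps",plane("scene",p,.088).round(4))
for nm,p,z in(("slotA",c(123.5,232.5),.112),("slotB",c(370,189.5),.112),("hole",c(118,296),.112),("hinge",c(113,194),.13),("ktip",c(27,272),.13),("handle",c(639,247),.11),("stubL",c(487,272),.066),("stubR",c(760,228),.066),("pinhead",c(217,96),.092),
 ("tray1",c(348,60),.008),("tray2",c(595,60),.008),("tray3",c(348,156),.008),("tray4",c(595,156),.008)):
    print(nm,np.round(p,1),plane("top",p,z).round(4))
# blue rect
for n,im in(("top",t),("scene",s)):
    H=hsv(im);m=((H[...,0]>100)&(H[...,0]<130)&(H[...,1]>110)&(H[...,2]>50)).astype(np.uint8)
    k,l,st,ce=cv2.connectedComponentsWithStats(m)
    print(n,[(st[i,4],ce[i].round(1)) for i in range(1,k) if st[i,4]>100])
pin=[b for b in blobs((hsv(s)[...,0]>5)&(hsv(s)[...,0]<20)&(hsv(s)[...,1]>150)&(hsv(s)[...,2]>130),10)];print(pin)
g=hsv(t)[160:195,220:252];print(blobs((g[...,2]>150)&(g[...,1]>150),4),g[...,2].max())
E
```

```text
[(np.int32(38), [313.2, 169.8], [25, 4, 7, 7]), (np.int32(36), [334.8, 175.3], [47, 9, 7, 7]), (np.int32(38), [359.9, 175.1], [72, 9, 7, 7])]
[(np.int32(1434), [245.3, 270.9], [0, 0, 71, 38]), (np.int32(13), [316.0, 259.5], [92, 0, 4, 5]), (np.int32(51), [286.3, 268.0], [60, 7, 9, 7]), (np.int32(925), [298.7, 313.5], [41, 34, 55, 33])]
cap [ 0.6328 -0.0431  0.088 ]
cap [ 0.6166 -0.0992  0.088 ]
cap [ 0.6154 -0.1647  0.088 ]
caps [ 0.5929 -0.1171  0.088 ]
caps [0.6517 0.0211 0.088 ]
caps [ 0.6341 -0.0425  0.088 ]
caps [ 0.7309 -0.0783  0.088 ]
slotA [199.1 223. ] [0.4971 0.2538 0.112 ]
slotB [287.1 207.7] [0.5311 0.0279 0.112 ]
hole [197.1 245.7] [0.4393 0.2589 0.112 ]
hinge [195.4 209.3] [0.5305 0.2593 0.13  ]
ktip [164.6 237.1] [0.4619 0.3368 0.13  ]
handle [383.2 228.2] [ 0.4731 -0.2136  0.11  ]
stubL [328.9 237.1] [ 0.4558 -0.0805  0.066 ]
stubR [426.4 221.4] [ 0.4913 -0.3377  0.066 ]
pinhead [232.5 174.3] [0.6257 0.1696 0.092 ]
tray1 [279.3 161.4] [0.6772 0.0471 0.008 ]
tray2 [367.5 161.4] [ 0.6703 -0.2024  0.008 ]
tray3 [279.3 195.7] [0.5786 0.0493 0.008 ]
tray4 [367.5 195.7] [ 0.5723 -0.1981  0.008 ]
top [(np.int32(888), array([376.9, 230.1])), (np.int32(546), array([205.8, 325.9]))]
scene [(np.int32(1484), array([33.7, 97.8])), (np.int32(603), array([294.3, 133.4])), (np.int32(1904), array([183.7, 269.7]))]
[(np.int32(61), [363.9, 221.0], [359, 218, 11, 7]), (np.int32(11), [353.4, 227.0], [351, 226, 5, 3])]
[] 159
```

```bash
python3 - <<'E'
from h import *
t=camera("top")
a=cv2.resize(t[213:250,328:428],None,fx=8,fy=8,interpolation=cv2.INTER_CUBIC)
b=cv2.resize(t[162:194,217:255],None,fx=8,fy=8,interpolation=cv2.INTER_CUBIC)
o=np.zeros((296+256,800,3),np.uint8);o[:296]=a;o[296:,:304]=b
b=cv2.resize(t[200:255,185:235],None,fx=4.6,fy=4.6,interpolation=cv2.INTER_CUBIC);o[296:296+b.shape[0],320:320+b.shape[1]]=b
b=cv2.resize(t[190:225,270:300],None,fx=7,fy=7,interpolation=cv2.INTER_CUBIC);o[296:296+b.shape[0],570:570+b.shape[1]]=b
o=np.clip(o.astype(float)*1.4,0,255).astype(np.uint8)
cv2.imwrite("pics/crop2.png",o[:,:,::-1])
E
```

```text
(no output)
```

View pics/crop2.png

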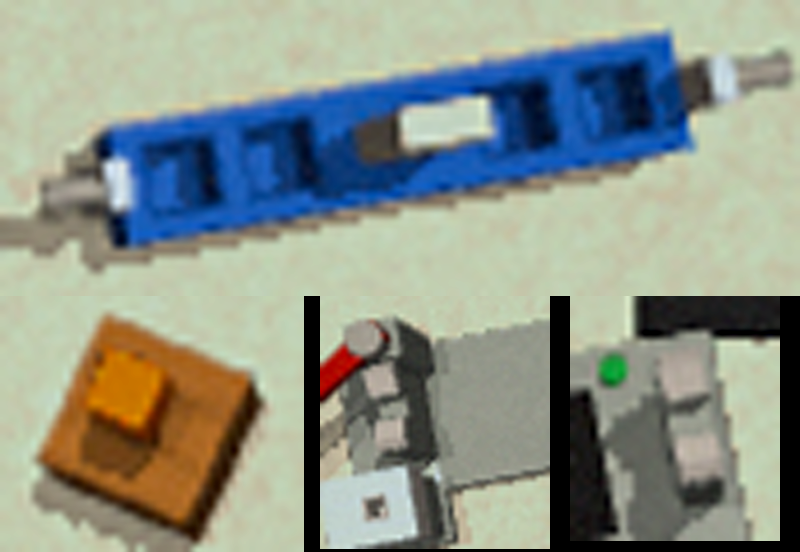

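```bash
python3 - <<'E'
from h import *
t=camera("top");s=camera("scene")
a=lambda u,v:(328+(u+.5)/8-.5,213+(v+.5)/8-.5)
p1,p4,p2,p3=[plane("top",a(*q),.042) for q in((181,176),(614,100),(278,160),(526,118))]
print(p1,p2,p3,p4,np.linalg.norm(p1-p4),np.linalg.norm(p2-p3),(p1+p4)/2,(p2+p3)/2)
h=plane("top",a(447,121.5),.11);l=plane("top",a(40,192),.066);r=plane("top",a(792,67),.066)
print("handle",h,"stub mid",(l+r)/2,np.linalg.norm(l-r))
for d in(p1-p4,p2-p3,l-r): print("yaw",np.arctan2(-d[0],d[1]))
c=lambda u,v:(185+(u-320+.5)/4.6-.5,200+(v-296+.5)/4.6-.5)
A=plane("top",c(386,409),.112);hole=plane("top",c(376,507),.112);hg=plane("top",c(367,338),.13)
B=plane("top",(270+(692.5-570)/7-.5,190+(415.5-296)/7-.5),.112)
M=(A+B)/2;d=(A-B);yw=np.arctan2(-d[0],d[1]);X=np.array([np.cos(yw),np.sin(yw),0]);Y=np.array([-np.sin(yw),np.cos(yw),0])
print("mixer",M,yw,np.linalg.norm(d),"hole",hole,M-.055*X+.129*Y,"hinge",hg,M+.036*X+.115*Y)
b=lambda u,v:(217+(u+.5)/8-.5,162+(v-296+.5)/8-.5)
print("pin",plane("top",b(128,386),.092), [plane("top",b(*q),.044).round(4).tolist() for q in((105,315),(40,460),(258,378),(195,530))])
# scene checks: project
for n,q in(("h",[*h[:2],.11]),("hole",hole),("pin",[*plane("top",b(128,386),.092)[:2],.092])): print(n,proj("scene",q).round(1))
g=hsv(s)[130:290,130:410]
cv2.imwrite("pics/sc.png",cv2.resize(s[205:300,125:400][:, :, ::-1],None,fx=2.9,fy=2.9,interpolation=cv2.INTER_CUBIC))
E
```

```text
[ 0.46264176 -0.14026264  0.042     ] [ 0.46728905 -0.17300488  0.042     ] [ 0.47952671 -0.25664672  0.042     ] [ 0.48490944 -0.28635214  0.042     ] 0.14777683370176597 0.08453234859619185 [ 0.4737756  -0.21330739  0.042     ] [ 0.47340788 -0.2148258   0.042     ]
handle [ 0.4742247  -0.21422083  0.11      ] stub mid [ 0.47486652 -0.21413224  0.066     ] 0.25060444386143843
yaw 0.15126066210424555
yaw 0.14527942855597217
yaw 0.14221225181780786
mixer [0.51405365 0.14116122 0.112     ] 0.1741847195646666 0.2294934330231183 hole [0.4399261  0.25980519 0.112     ] [0.43752952 0.25867742 0.112     ] hinge [0.53187764 0.26061419 0.13      ] [0.5295788  0.26066005 0.112     ]
pin [0.62965869 0.16938874 0.092     ] [[0.6652, 0.1836, 0.044], [0.615, 0.2065, 0.044], [0.6417, 0.131, 0.044], [0.5893, 0.1534, 0.044]]
h [176.1 246.8]
hole [343. 150.]
pin [363.4 220.3]
```

View pics/sc.png

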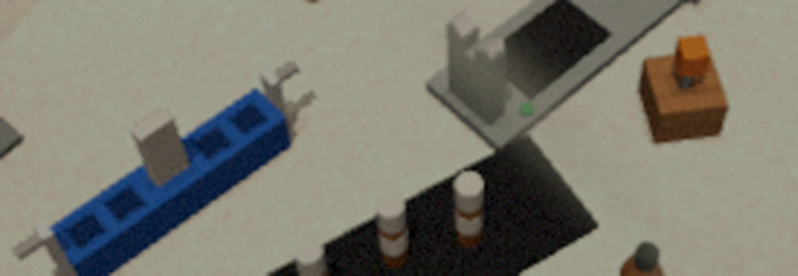

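Carrier choice: the one at (378,231) has stub tips 0.250 m apart and pockets 148 mm apart, which matches the given size. The one at (206,326) is smaller, so it is the look-alike. The pin at (232,174) in the loose wooden stand is the one described, not those in the brown box. Now to the vial at (0.615,-0.165).

Emit:
step_arm:
  commands: [45,0.57,0.66,0,0,0,0.4,45,0.567,0.66,0,0,0,0.4,45,0.567,0.66,0,0,0,0.4,45,0.567,0.66,0,0,0,0.4,45,0.567,0.66,0,0,0,0.4,45,0.567,0.66,0,0,0,0.4,45,0.567,0.66,0,0,0,0.4,45,0.567,0.66,0,0,0,0.4,45,0.567,0.66,0,0,0,0.4,45,0.567,0.66,0,0,0,0.4]
  squeeze: 30

```text
clock: 1.7
position: [0.6165, -0.1633, 0.231]
ee_rot: [0.654, 0.757, 0.0, -0.0]
ft_force: [-0.4, -0.8, -0.4]
grip_width: 0.527
grasp_force: 0.0
```

Emit:
step_arm:
  commands: [45,-0.001,-0.002,-0.1,0,0,0,45,-0.002,-0.002,-0.2,0,0,0,45,-0.002,-0.002,-0.3,0,0,0,45,-0.002,-0.002,-0.3,0,0,0,45,-0.002,-0.002,-0.3,0,0,0,15,-0.002,-0.002,-0.3,0,0,0,15,-0.002,-0.002,-0.3,0,0,0,15,-0.002,-0.002,-0.3,0,0,0,15,-0.002,-0.002,-0.3,0,0,0,15,-0.002,-0.002,-0.3,0,0,0]

```text
clock: 2.95
position: [0.6163, -0.1667, 0.0542]
ee_rot: [0.655, 0.756, 0.001, 0.002]
ft_force: [-1.6, -0.7, 7.2]
grip_width: 0.223
grasp_force: 29.1
```

Emit:
step_arm:
  commands: [15,0,0,0.1,0,0,0,15,0,0,0.2,0,0,0,15,-0.08,0.01,0.2,0,0,0,15,-0.16,0.02,0.2,0,0,0,15,-0.25,0.043,0.2,0,0,0,15,-0.255,0.043,0.17,0,0,0,15,-0.255,0.043,0.13,0,0,0,15,-0.255,0.043,0.1,0,0,0,15,-0.255,0.043,0.1,0,0,0,15,-0.255,0.043,0.1,0,0,0]

```text
clock: 4.2
position: [0.4624, -0.1404, 0.1127]
ee_rot: [0.655, 0.756, 0.0, 0.001]
ft_force: [1.2, 0.3, -0.4]
grip_width: 0.222
grasp_force: 29.8
```

```bash
python3 - <<'E'
from h import *
o=get_obs();print(o["position"].round(4),o["ft_force"].round(1),o["grip_width"])
t=camera("top");s=camera("scene")
p=o["position"];print(proj("top",p).round(1),proj("scene",p).round(1))
z=p[2]-.046
for n in("top","scene"):print(n,"foot",proj(n,[p[0],p[1],z]).round(1),"P1",proj(n,[.4633,-.1408,.042]).round(1))
o=np.zeros((600,800,3),np.uint8)
a=cv2.resize(t[190:250,328:428],None,fx=5,fy=5,interpolation=cv2.INTER_CUBIC);o[:300,:500]=a
u,v=proj("scene",p).astype(int);print(u,v)
a=cv2.resize(s[v-20:v+55,u-75:u+50],None,fx=4,fy=4,interpolation=cv2.INTER_CUBIC);o[300:600,:500]=a
cv2.imwrite("pics/v1.png",o[:,:500,::-1])
E
```

```text
[ 0.4624 -0.1404  0.1127] [ 1.2  0.3 -0.4] 0.2220905453333247
[354.5 233. ] [205.  226.5]
top foot [351.7 234.1] P1 [350.4 234.3]
scene foot [208.1 238.5] P1 [209.8 244.9]
204 226
```

View pics/v1.png

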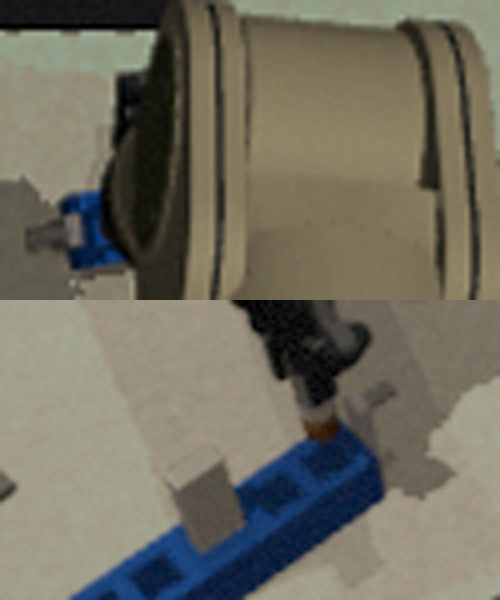

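Emit:
step_arm:
  commands: [15,0.001,-0.003,-0.02,0,0,0,15,0.001,-0.003,-0.03,0,0,0,15,0.001,-0.003,-0.04,0,0,0,15,0.001,-0.003,-0.045,0,0,0,15,0.001,-0.003,-0.05,0,0,0,15,0.001,-0.003,-0.055,0,0,0,15,0.001,-0.003,-0.06,0,0,0,15,0.001,-0.003,-0.06,0,0,0,15,0.001,-0.003,-0.06,0,0,0,15,0.001,-0.003,-0.06,0,0,0]

```text
clock: 5.55
position: [0.4619, -0.1421, 0.0751]
ee_rot: [0.655, 0.756, -0.0, -0.0]
ft_force: [0.8, 0.5, -1.7]
grip_width: 0.222
grasp_force: 29.8
```

Emit:
step_arm:
  commands: [15,0,0,-0.01,0,0,0,15,0,0,-0.02,0,0,0,15,0,0,-0.03,0,0,0,15,0,0,-0.036,0,0,0,15,0,0,-0.036,0,0,0,15,0,0,-0.036,0,0,0,40,0,0,-0.036,0,0,0,40,0,0,-0.036,0,0,0,40,0,0,-0.036,0,0,0,40,0,0,-0.036,0,0,0]

```text
clock: 6.8
position: [0.4622, -0.1421, 0.0536]
ee_rot: [0.655, 0.756, 0.0, -0.0]
ft_force: [0.8, -0.4, -0.1]
grip_width: 0.467
grasp_force: 0.0
```

Emit:
step_arm:
  commands: [40,0,0,0.1,0,0,0,40,0,0,0.19,0,0,0,42,0.1,0.03,0.19,0,0,0,42,0.2,0.06,0.19,0,0,0,42,0.257,0.071,0.19,0,0,0,42,0.257,0.071,0.19,0,0,0,42,0.257,0.071,0.09,0,0,0,42,0.257,0.071,0,0,0,0,42,0.257,0.071,0,0,0,0,42,0.257,0.071,0,0,0,0]

```text
clock: 8.05
position: [0.6174, -0.0998, 0.0562]
ee_rot: [0.655, 0.756, 0.001, 0.001]
ft_force: [0.4, 0.3, 0.8]
grip_width: 0.496
grasp_force: 0.0
```

```bash
python3 - <<'E'
from h import *
s=camera("scene");o=get_obs();p=o["position"];print(p.round(4),o["ft_force"].round(1))
cv2.imwrite("pics/v2.png",cv2.resize(s[190:320,130:330][:, :, ::-1],None,fx=3.5,fy=3.5,interpolation=cv2.INTER_CUBIC))
E
```

```text
[ 0.618  -0.0998  0.0567] [-0.  -0.2  0.6]
```

View pics/v2.png

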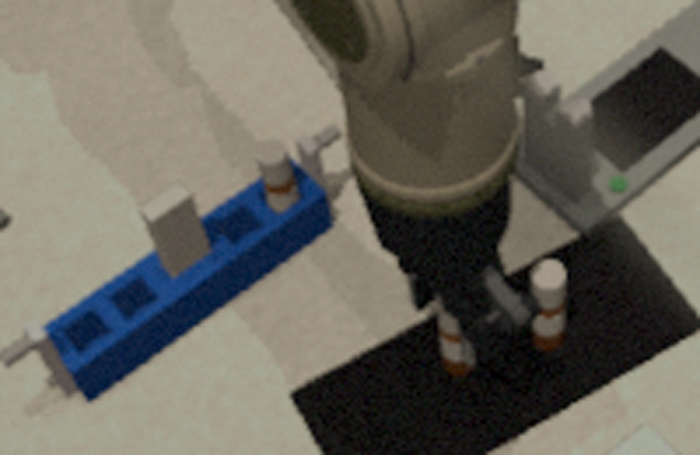

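Emit:
step_arm:
  commands: [15,0,0,0,0,0,0,15,0,0,0,0,0,0,15,0,0,0,0,0,0,15,0,0,0,0,0,0,15,0,0,0.1,0,0,0,15,0,0,0.18,0,0,0,15,-0.08,-0.04,0.18,0,0,0,15,-0.16,-0.08,0.18,0,0,0,15,-0.252,-0.125,0.18,0,0,0,15,-0.252,-0.125,0.18,0,0,0]

```text
clock: 9.35
position: [0.4619, -0.1776, 0.1625]
ee_rot: [0.657, 0.754, -0.001, 0.001]
ft_force: [0.9, -0.1, 0.3]
grip_width: 0.225
grasp_force: 29.7
```

Emit:
step_arm:
  commands: [15,0,0,-0.04,0,0,0,15,0,0,-0.08,0,0,0,15,0,0,-0.08,0,0,0,15,0,0,-0.08,0,0,0,15,0,0,-0.08,0,0,0,15,0,0,-0.08,0,0,0,15,0,0,-0.08,0,0,0,15,0,0,-0.08,0,0,0,15,0,0,-0.08,0,0,0,15,0,0,-0.08,0,0,0]

```text
clock: 10.6
position: [0.4653, -0.1745, 0.1137]
ee_rot: [0.655, 0.756, 0.0, -0.0]
ft_force: [0.1, 0.1, 0.6]
grip_width: 0.222
grasp_force: 29.8
```

Emit:
step_arm:
  commands: [15,0.002,0,-0.02,0,0,0,15,0.002,0,-0.03,0,0,0,15,0.002,0,-0.04,0,0,0,15,0.002,0,-0.045,0,0,0,15,0.002,0,-0.05,0,0,0,15,0.002,0,-0.055,0,0,0,15,0.002,0,-0.06,0,0,0,15,0.002,0,-0.065,0,0,0,15,0.002,0,-0.065,0,0,0,15,0.002,0,-0.065,0,0,0]

```text
clock: 11.85
position: [0.4662, -0.1745, 0.0745]
ee_rot: [0.655, 0.756, -0.0, -0.0]
ft_force: [2.1, -0.7, -0.7]
grip_width: 0.221
grasp_force: 29.6
```

Emit:
step_arm:
  commands: [15,0.001,0,-0.01,0,0,0,15,0.001,0,-0.02,0,0,0,15,0.001,0,-0.03,0,0,0,15,0.001,0,-0.032,0,0,0,15,0.001,0,-0.032,0,0,0,15,0.001,0,-0.032,0,0,0,40,0.001,0,-0.032,0,0,0,40,0.001,0,-0.032,0,0,0,40,0.001,0,-0.032,0,0,0,40,0.001,0,-0.032,0,0,0]

```text
clock: 13.1
position: [0.467, -0.1745, 0.0554]
ee_rot: [0.655, 0.756, 0.0, -0.0]
ft_force: [-0.2, -0.3, 0.4]
grip_width: 0.468
grasp_force: 0.0
```

Emit:
step_arm:
  commands: [40,0,0,0.1,0,0,0,40,0,0,0.19,0,0,0,42,0.08,0.06,0.19,0,0,0,42,0.16,0.12,0.19,0,0,0,42,0.23,0.18,0.19,0,0,0,42,0.277,0.219,0.19,0,0,0,42,0.277,0.219,0.17,0,0,0,42,0.277,0.219,0.08,0,0,0,42,0.277,0.219,0,0,0,0,42,0.277,0.219,0,0,0,0]

```text
clock: 14.35
position: [0.6299, -0.0442, 0.0518]
ee_rot: [0.655, 0.755, -0.002, -0.003]
ft_force: [-0.7, -0.2, 1.3]
grip_width: 0.491
grasp_force: 0.0
```

Emit:
step_arm:
  commands: [15,0,0,0,0,0,0,15,0,0,0,0,0,0,15,0,0,0,0,0,0,15,0,0,0,0,0,0,15,0,0,0,0,0,0,15,0,0,0,0,0,0,15,0,0,0.05,0,0,0,15,0,0,0.1,0,0,0,15,0,0,0.18,0,0,0,15,0,0,0.18,0,0,0]

```text
clock: 15.6
position: [0.6356, -0.0428, 0.1687]
ee_rot: [0.655, 0.756, 0.002, 0.003]
ft_force: [0.6, -0.1, -1.1]
grip_width: 0.223
grasp_force: 29.6
```

```bash
python3 - <<'E'
from h import *
t=camera("top");s=camera("scene");o=get_obs();p=o["position"];print(p.round(4),o["ft_force"].round(1),o["grip_width"])
a=cv2.resize(s[150:320,130:390][:, :, ::-1],None,fx=3,fy=3,interpolation=cv2.INTER_CUBIC)
cv2.imwrite("pics/v3.png",a)
g=hsv(t);m=(g[...,0]>100)&(g[...,0]<130)&(g[...,1]>120)&(g[...,2]>60);print(blobs(m,100))
E
```

```text
[ 0.6335 -0.0432  0.1643] [ 0.9 -0.2 -0.5] 0.22247905260293568
[(np.int32(161), [406.0, 224.9], [398, 217, 16, 17]), (np.int32(515), [205.8, 326.0], [178, 316, 56, 22])]
```

View pics/v3.png

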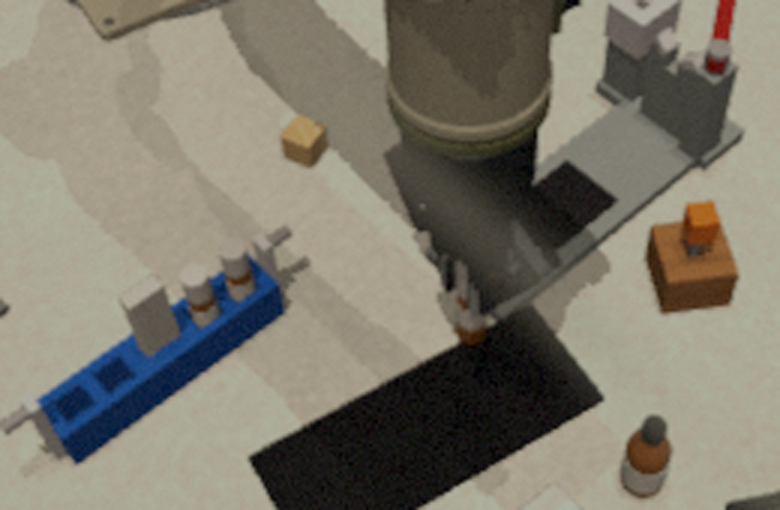

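Emit:
step_arm:
  commands: [15,-0.03,-0.08,0.01,0,0,0,15,-0.06,-0.16,0.01,0,0,0,15,-0.1,-0.24,0.01,0,0,0,15,-0.15,-0.32,0.01,0,0,0,15,-0.2,-0.38,0,0,0,0,15,-0.25,-0.406,0,0,0,0,15,-0.25,-0.406,-0.04,0,0,0,15,-0.25,-0.406,-0.085,0,0,0,15,-0.25,-0.406,-0.085,0,0,0,15,-0.25,-0.406,-0.085,0,0,0]

```text
clock: 16.95
position: [0.4835, -0.2866, 0.113]
ee_rot: [0.655, 0.756, 0.0, -0.0]
ft_force: [-0.2, -0.5, -0.2]
grip_width: 0.222
grasp_force: 29.6
```

```bash
python3 - <<'E'
from h import *
s=camera("scene");o=get_obs();p=o["position"];print(p.round(4),o["ft_force"].round(1),o["grip_width"])
print("foot",proj("scene",[p[0],p[1],p[2]-.0475])-[100,220],"P4",proj("scene",[.4847,-.2872,.042])-[100,220])
a=cv2.resize(s[220:310,100:240][:, :, ::-1],None,fx=5,fy=5,interpolation=cv2.INTER_CUBIC)
cv2.imwrite("pics/v4.png",a)
E
```

```text
[ 0.4838 -0.2868  0.1134] [-0.7  0.2 -0.2] 0.2254462706405468
foot [50.68322404 57.42586637] P4 [53.52683802 63.28311749]
```

View pics/v4.png

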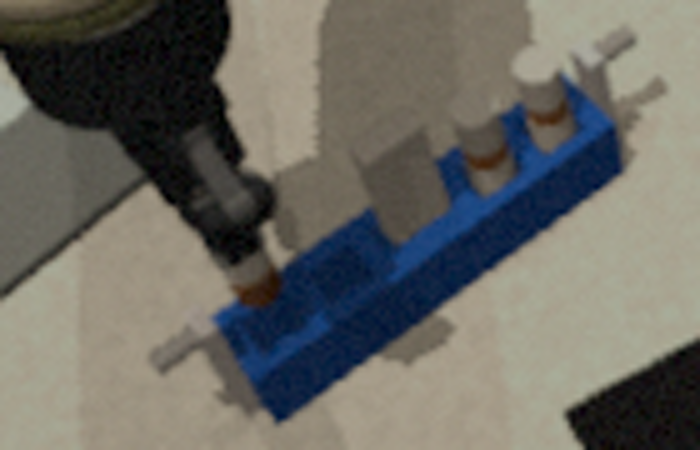

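Emit:
step_arm:
  commands: [15,0,0,-0.02,0,0,0,15,0,0,-0.03,0,0,0,15,0,0,-0.04,0,0,0,15,0,0,-0.045,0,0,0,15,0,0,-0.05,0,0,0,15,0,0,-0.055,0,0,0,15,0,0,-0.06,0,0,0,15,0,0,-0.065,0,0,0,15,0,0,-0.065,0,0,0,15,0,0,-0.065,0,0,0]

```text
clock: 18.25
position: [0.4826, -0.2868, 0.0731]
ee_rot: [0.655, 0.756, -0.0, -0.001]
ft_force: [1.8, -0.9, -0.6]
grip_width: 0.225
grasp_force: 30.2
```

Emit:
step_arm:
  commands: [15,0.001,-0.001,-0.01,0,0,0,15,0.001,-0.001,-0.02,0,0,0,15,0.001,-0.001,-0.03,0,0,0,15,0.001,-0.001,-0.031,0,0,0,15,0.001,-0.001,-0.031,0,0,0,15,0.001,-0.001,-0.031,0,0,0,40,0.001,-0.001,-0.031,0,0,0,40,0.001,-0.001,-0.031,0,0,0,40,0.001,-0.001,-0.031,0,0,0,40,0.001,-0.001,-0.031,0,0,0]

```text
clock: 19.5
position: [0.4837, -0.2872, 0.0546]
ee_rot: [0.655, 0.756, 0.0, -0.0]
ft_force: [0.7, -0.5, -0.5]
grip_width: 0.47
grasp_force: 0.0
```

Emit:
step_arm:
  commands: [40,0,0,0.1,0,0,0,40,0,0,0.18,0,0,0,40,-0.018,0.06,0.18,0,0,0,40,-0.018,0.121,0.18,0,0,0,40,-0.018,0.121,0.18,0,0,0,40,-0.018,0.121,0.1,0,0,0,40,-0.018,0.121,0.02,0,0,0,40,-0.018,0.121,0.01,0,0,0,40,-0.018,0.121,0.01,0,0,0,40,-0.018,0.121,0.01,0,0,0]

```text
clock: 20.75
position: [0.4743, -0.2154, 0.0628]
ee_rot: [0.655, 0.756, 0.0, 0.001]
ft_force: [-0.1, 0.3, -0.1]
grip_width: 0.468
grasp_force: 0.0
```

Emit:
step_arm:
  commands: [5,0,0,0,0,0,0,5,0,0,0,0,0,0,5,0,0,0,0,0,0,5,0,0,0,0,0,0,5,0,0,0,0,0,0,5,0,0,0,0,0,0,5,0,0,0,0,0,0,5,0,0,0,0,0,0,5,0,0,0.005,0,0,0,5,0,0,0.01,0,0,0]
  squeeze: 90

```text
clock: 22.0
position: [0.4726, -0.2146, 0.0668]
ee_rot: [0.655, 0.756, -0.0, -0.0]
ft_force: [-0.7, 0.8, -6.6]
grip_width: 0.154
grasp_force: 87.6
```

Emit:
step_arm:
  commands: [5,0,0,0.08,0,0,0,5,0,0,0.16,0,0,0,5,0,0,0.24,0,0,0,5,0.005,0.04,0.247,0,0,0,5,0.01,0.11,0.247,0,0,0.004,5,0.02,0.19,0.247,0,0,0.004,5,0.03,0.27,0.247,0,0,0.004,5,0.04,0.35,0.247,0,0,0.004,5,0.05,0.42,0.247,0,0,0.004,5,0.06,0.47,0.247,0,0,0.004]

```text
clock: 23.25
position: [0.5086, 0.0695, 0.2151]
ee_rot: [0.649, 0.76, -0.0, -0.0]
ft_force: [1.4, -3.2, -4.6]
grip_width: 0.155
grasp_force: 90.8
```

Emit:
step_arm:
  commands: [5,0.005,0.06,0,0,0,0,5,0.009,0.11,0,0,0,0,5,0.009,0.122,0,0,0,0,5,0.009,0.123,0,0,0,0,5,0.009,0.123,0,0,0,0,5,0.009,0.123,0,0,0,0,5,0.009,0.123,0,0,0,0,5,0.009,0.123,0,0,0,0,5,0.009,0.123,0,0,0,0,5,0.009,0.123,0,0,0,0]

```text
clock: 24.5
position: [0.5145, 0.141, 0.2151]
ee_rot: [0.65, 0.76, 0.0, 0.0]
ft_force: [-0.0, -3.2, -6.3]
grip_width: 0.152
grasp_force: 91.1
```

```bash
python3 - <<'E'
from h import *
t=camera("top");s=camera("scene");o=get_obs();p=o["position"];print(p.round(4),o["ft_force"].round(1),o["grip_width"],o["ee_rot"].round(4))
O=np.zeros((600,800,3),np.uint8)
O[:,:400]=cv2.resize(s[70:270,250:383],(400,600),interpolation=cv2.INTER_CUBIC)
O[:,400:]=cv2.resize(t[150:270,170:250],(400,600),interpolation=cv2.INTER_CUBIC)
cv2.imwrite("pics/m1.png",O[...,::-1])
yw=.16;Y=np.array([-np.sin(yw),np.cos(yw)])
for sg in(1,-1):
    for off in(.104,.124):
        q=[*(p[:2]+sg*off*Y),p[2]-.061+.066];print(sg,off,"scene",proj("scene",q).round(1),"top",proj("top",q).round(1))
    q=[*(np.array([.5143,.1412])+sg*.115*Y),.112];print("slot",proj("scene",q).round(1),proj("top",q).round(1))
E
```

```text
[0.5145 0.1411 0.2151] [ 1.4 -4.1 -7.6] 0.14981533348786738 [0.6502 0.7598 0.     0.    ]
1 0.104 scene [358.9 132.1] top [193.1 218.5]
1 0.124 scene [364.7 128.1] top [184.5 220.1]
slot [355.7 163.9] [198.7 223.5]
-1 0.104 scene [291.3 178.5] top [282.4 201.9]
-1 0.124 scene [284.1 183.5] top [291.  200.3]
slot [287.2 214.1] [287.2 207.1]
```

View pics/m1.png

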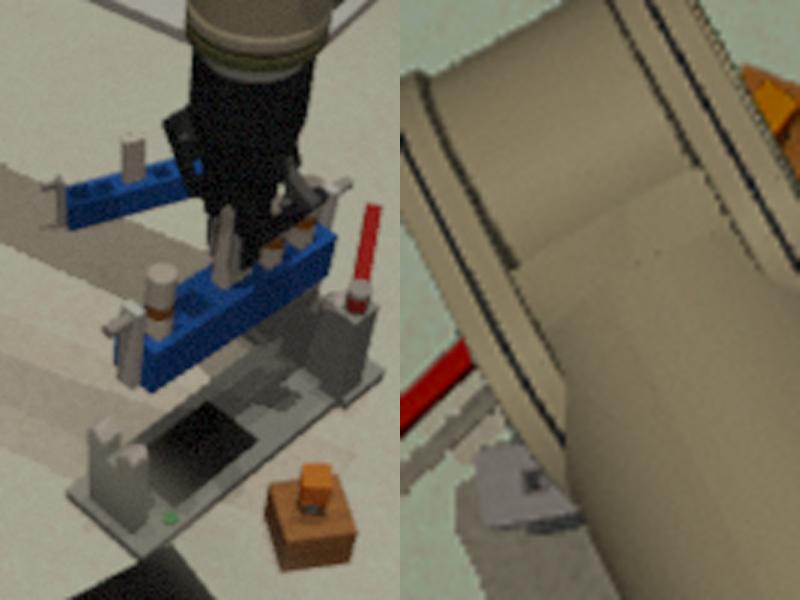

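```bash
cat > tilt.py <<'E'
from h import *
def tilt(c,yw,roi):
    s=camera("scene");g=hsv(s).astype(int);m=(g[...,0]>100)&(g[...,0]<130)&(g[...,1]>110)&(g[...,2]>40)
    x0,y0,x1,y1=roi;mm=np.zeros_like(m);mm[y0:y1,x0:x1]=m[y0:y1,x0:x1]
    n,l,st,_=cv2.connectedComponentsWithStats(mm.astype(np.uint8));i=1+np.argmax(st[1:,4]);mm=l==i;print("bbox",st[i])
    X=np.array([np.cos(yw),np.sin(yw),0]);Y=np.array([-np.sin(yw),np.cos(yw),0]);C=np.array([*c,0])
    cols=np.where(mm.any(0))[0];r=[]
    for u in cols[6:-6]:
        v=np.where(mm[:,u])[0].max()+.5
        o,d=ray("scene",(u,v));k=(.02-(o-C)@X)/(d@X);q=o+d*k-C;r.append((q@Y,q[2]))
    r=np.array(r)
    for _ in range(5):
        a,b=np.polyfit(r[:,0],r[:,1],1);e=r[:,1]-a*r[:,0]-b;r=r[abs(e)<max(.003,2*e.std()*.8)]
    print("slope deg",np.degrees(np.arctan(a)),"z at centre",b,"y range",r[:,0].min(),r[:,0].max(),len(r),"rms",e.std())
E
python3 - <<'E'
from tilt import *
o=get_obs();p=o["position"];print(p,o["torque"].round(3),o["ft_force"].round(1))
tilt(p[:2],.16,(284,130,366,205))
E
```

```text
[0.51450636 0.14105134 0.21513507] [1.23  0.044 0.056] [ 1.4 -4.1 -7.6]
bbox [ 297  144   65   57 1217]
slope deg -4.953372562050037 z at centre 0.15522185016039394 y range -0.0878139689424652 0.08245777591258395 53 rms 0.001101126168154541
```

Emit:
step_arm:
  commands: [5,0,0.003,0,0.014,0.002,0,5,0,0.003,0,0.027,0.004,0,5,0,0.003,0,0.027,0.004,0,5,0,0.003,-0.02,0.027,0.004,0,5,0,0.003,-0.04,0.027,0.004,0,5,0,0.003,-0.05,0.027,0.004,0,5,0,0.003,-0.05,0.027,0.004,0,5,0,0.003,-0.05,0.027,0.004,0,5,0,0.003,-0.05,0.027,0.004,0,5,0,0.003,-0.05,0.027,0.004,0]

```text
clock: 25.9
position: [0.5146, 0.1429, 0.1854]
ee_rot: [0.65, 0.759, 0.028, -0.032]
ft_force: [0.3, -2.0, -5.2]
grip_width: 0.149
grasp_force: 95.5
```

```bash
python3 - <<'E'
from tilt import *
o=get_obs();p=o["position"];print(p,o["torque"].round(3),o["ft_force"].round(1))
tilt(p[:2],.16,(284,130,366,225))
s=camera("scene");t=camera("top")
cv2.imwrite("pics/m2.png",cv2.resize(s[100:240,265:405],(600,600),interpolation=cv2.INTER_CUBIC)[...,::-1])
E
```

```text
[0.51461957 0.14289438 0.18538345] [1.906 0.152 0.033] [ 0.3 -2.  -5.2]
bbox [ 299  150   62   61 1179]
slope deg 2.1983245305946344 z at centre 0.12564454129747324 y range -0.08200777832866248 0.08052553092010521 48 rms 0.0011318752926927629
```

View pics/m2.png

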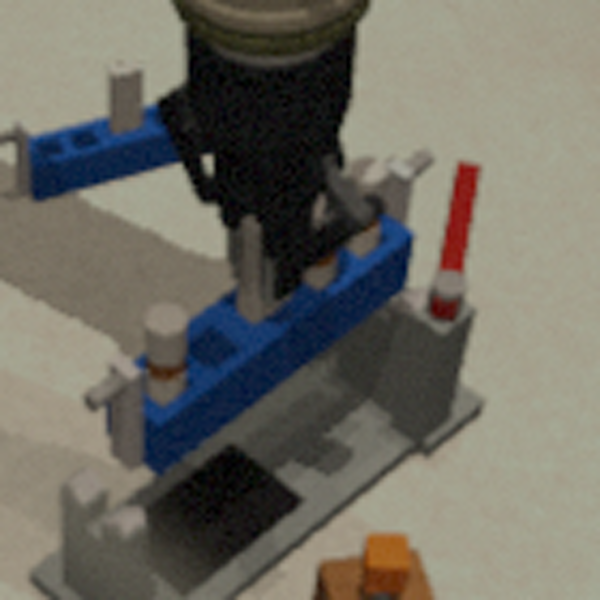

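Emit:
step_arm:
  commands: [5,0,-0.001,0,-0.005,-0.001,0,5,0,-0.001,0,-0.01,-0.002,0,5,0,-0.001,0,-0.01,-0.002,0,5,0,-0.001,0,-0.01,-0.002,0,5,0,-0.001,0,-0.01,-0.002,0,5,0,-0.001,0,-0.01,-0.002,0,5,0,-0.001,0,-0.01,-0.002,0,5,0,-0.001,0,-0.01,-0.002,0,5,0,-0.001,0,-0.01,-0.002,0,5,0,-0.001,0,-0.01,-0.002,0]

```text
clock: 27.3
position: [0.5145, 0.1423, 0.1851]
ee_rot: [0.65, 0.76, 0.018, -0.02]
ft_force: [1.9, -2.0, -6.7]
grip_width: 0.149
grasp_force: 93.9
```

```bash
python3 - <<'E'
from tilt import *
o=get_obs();p=o["position"];print(p,o["torque"].round(3),o["ft_force"].round(1))
tilt(p[:2],.16,(284,130,366,225))
s=camera("scene");o=get_obs();print(o["torque"].round(3),o["ft_force"].round(1),o["ee_rot"].round(3))
E
```

```text
[0.51447698 0.14226601 0.18513604] [0.697 0.028 0.132] [ 1.9 -2.  -6.7]
bbox [ 296  152   63   59 1193]
slope deg 0.10704800853905946 z at centre 0.12639277457076598 y range -0.09062734620173836 0.07473702902105667 51 rms 0.0010958013591255468
[ 0.691  0.559 -0.027] [-1.  -4.5 -8.5] [ 0.65   0.76   0.018 -0.02 ]
```

Emit:
step_arm:
  commands: [5,0,0,-0.01,0,0,0,5,0,0,-0.02,0,0,0,5,0,0,-0.03,0,0,0,5,0,0,-0.04,0,0,0,5,0,0,-0.05,0,0,0,5,0,0,-0.06,0,0,0,5,0,0,-0.07,0,0,0,5,0,0,-0.08,0,0,0,5,0,0,-0.08,0,0,0,5,0,0,-0.08,0,0,0]

```text
clock: 28.65
position: [0.5154, 0.1475, 0.1394]
ee_rot: [0.648, 0.761, 0.022, -0.02]
ft_force: [-0.7, 14.6, 8.6]
grip_width: 0.151
grasp_force: 96.3
```

Emit:
step_arm:
  commands: [5,0,0.003,0,0,0,0,5,-0.001,0.006,0,0,0,0,5,-0.001,0.009,0,0,0,0,5,-0.001,0.01,0,0,0,0,5,-0.001,0.01,0,0,0,0,5,-0.001,0.01,0,0,0,0,5,-0.001,0.01,0,0,0,0,5,-0.001,0.01,0,0,0,0,5,-0.001,0.01,0,0,0,0,5,-0.001,0.01,0,0,0,0]

```text
clock: 29.9
position: [0.5152, 0.1484, 0.1381]
ee_rot: [0.65, 0.76, 0.019, -0.019]
ft_force: [3.9, 2.6, 7.0]
grip_width: 0.155
grasp_force: 96.4
```

```bash
python3 - <<'E'
from tilt import *
o=get_obs();p=o["position"];print(p,o["torque"].round(3),o["ft_force"].round(1))
tilt(p[:2],.16,(284,130,366,235))
s=camera("scene");
cv2.imwrite("pics/m3.png",cv2.resize(s[110:240,265:395],(600,600),interpolation=cv2.INTER_CUBIC)[...,::-1])
E
```

```text
[0.51519941 0.14839979 0.13808933] [-0.674 -1.106  0.394] [3.9 2.6 7. ]
bbox [295 173  61  46 997]
slope deg -11.218428715261847 z at centre 0.07789665647226192 y range -0.10017382687977298 0.06745748033852811 49 rms 0.0012501872039728792
```

View pics/m3.png

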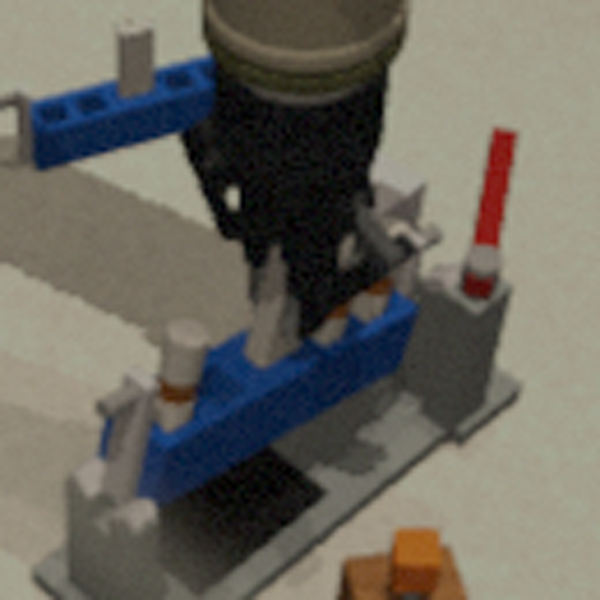

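Emit:
step_arm:
  commands: [5,0,0.003,0.03,0,0,0,5,0,0.003,0.06,0,0,0,5,0,0.003,0.085,0,0,0,5,0,0.003,0.085,0,0,0,5,0,0.003,0.085,0.02,0.003,0,5,-0.002,0.003,0.085,0.04,0.006,0,5,-0.002,0.003,0.085,0.06,0.01,0,5,-0.002,0.003,0.085,0.06,0.01,0,5,-0.002,0.003,0.085,0.06,0.01,0,5,-0.002,0.003,0.085,0.06,0.01,0]
  squeeze: 118

```text
clock: 31.25
position: [0.5124, 0.1508, 0.1882]
ee_rot: [0.645, 0.755, 0.079, -0.092]
ft_force: [-1.4, -1.1, -4.3]
grip_width: 0.146
grasp_force: 122.0
```

```bash
cat >> tilt.py <<'E'
def ends(c,yw,z,roi):
    "y of the leftmost/rightmost lower block corners, front face"
    pass
E
python3 - <<'E'
from tilt import *
o=get_obs();p=o["position"];print(p,o["torque"].round(3),o["ft_force"].round(1),o["ee_rot"].round(3))
for _ in range(3): tilt([.5143,.1412],.16,(284,130,366,225))
E
```

```text
[0.51241621 0.15078689 0.18819646] [-1.199 -0.121  0.134] [-1.4 -1.1 -4.3] [ 0.645  0.755  0.079 -0.092]
bbox [ 302  139   64   67 1218]
slope deg 8.051246027704103 z at centre 0.1350406100682508 y range -0.07055095912692337 0.0958764598139012 51 rms 0.0013952418516527175
bbox [ 303  139   63   67 1214]
slope deg 8.181013881571177 z at centre 0.1348849556359248 y range -0.067702612158119 0.0958764598139012 49 rms 0.0014297452025255634
bbox [ 302  139   64   67 1213]
slope deg 7.816728861889542 z at centre 0.13483745614345313 y range -0.07055095912692337 0.0958764598139012 50 rms 0.0014944956029815696
```

Emit:
step_arm:
  commands: [5,0,0,0,-0.02,-0.003,0,5,0.002,-0.006,0,-0.04,-0.007,0,5,0.002,-0.006,0,-0.044,-0.007,0,5,0.002,-0.006,0,-0.044,-0.007,0,5,0.002,-0.006,0,-0.044,-0.007,0,5,0.002,-0.006,0,-0.044,-0.007,0,5,0.002,-0.006,0,-0.044,-0.007,0,5,0.002,-0.006,0,-0.044,-0.007,0,5,0.002,-0.006,0,-0.044,-0.007,0,5,0.002,-0.006,0,-0.044,-0.007,0]

```text
clock: 32.65
position: [0.5139, 0.1465, 0.1881]
ee_rot: [0.649, 0.759, 0.034, -0.04]
ft_force: [0.4, 1.3, -5.3]
grip_width: 0.145
grasp_force: 122.2
```

```bash
cat > tilt.py <<'E'
from h import *
def tilt(c,yw,roi,show=False):
    s=camera("scene");g=hsv(s).astype(int);m=(g[...,0]>100)&(g[...,0]<130)&(g[...,1]>110)&(g[...,2]>40)
    x0,y0,x1,y1=roi;mm=np.zeros_like(m);mm[y0:y1,x0:x1]=m[y0:y1,x0:x1]
    n,l,st,_=cv2.connectedComponentsWithStats(mm.astype(np.uint8));i=1+np.argmax(st[1:,4]);mm=l==i
    X=np.array([np.cos(yw),np.sin(yw),0]);Y=np.array([-np.sin(yw),np.cos(yw),0]);C=np.array([*c,0])
    def yz(u,v):
        o,d=ray("scene",(u,v));k=(.02-(o-C)@X)/(d@X);q=o+d*k-C;return q@Y,q[2]
    cols=np.where(mm.any(0))[0]
    R=np.array([yz(u,np.where(mm[:,u])[0].max()+.5) for u in cols]);r=R[6:-6]
    for _ in range(5):
        a,b=np.polyfit(r[:,0],r[:,1],1);e=r[:,1]-a*r[:,0]-b;r=r[abs(e)<.003]
    print("slope deg %.2f z0 %.4f"%(np.degrees(np.arctan(a)),b),"cols",cols[[0,-1]])
    if show:
        E=(R[:,1]-a*R[:,0]-b)*1e3;k=abs(E)<2.5
        print("edge span y",(R[k][[0,-1],0]*1e3).round(1));print([(int(y*1e3),round(e,1)) for (y,_),e in list(zip(R,E))[:8]+list(zip(R,E))[-8:]])
        # raw blue ends rows
E
python3 - <<'E'
from tilt import *
o=get_obs();p=o["position"];print(p,o["torque"].round(3),o["ft_force"].round(1),o["ee_rot"].round(3))
for _ in range(2): tilt([.5143,.1412],.16,(284,130,366,225),True)
# slot B/A pads & deck in scene
s=camera("scene")
cv2.imwrite("pics/m4.png",cv2.resize(s[110:240,265:395],(600,600),interpolation=cv2.INTER_CUBIC)[...,::-1])
E
```

```text
[0.5138783  0.1465     0.18813433] [-0.482 -0.14   0.033] [ 0.4  1.3 -5.3] [ 0.649  0.759  0.034 -0.04 ]
slope deg -0.61 z0 0.1356 cols [301 363]
edge span y [-83.7 102.5]
[(-93, np.float64(15.9)), (-90, np.float64(9.8)), (-86, np.float64(3.7)), (-83, np.float64(1.1)), (-80, np.float64(-1.5)), (-77, np.float64(-0.6)), (-74, np.float64(0.4)), (-71, np.float64(1.4)), (88, np.float64(1.6)), (91, np.float64(2.7)), (94, np.float64(3.7)), (98, np.float64(4.8)), (102, np.float64(2.0)), (105, np.float64(3.0)), (107, np.float64(11.8)), (107, np.float64(28.1))]
slope deg -0.53 z0 0.1358 cols [301 363]
edge span y [-83.7 102.5]
[(-93, np.float64(15.9)), (-90, np.float64(9.8)), (-86, np.float64(3.7)), (-83, np.float64(1.1)), (-80, np.float64(-1.6)), (-77, np.float64(-0.6)), (-74, np.float64(0.4)), (-71, np.float64(1.4)), (88, np.float64(1.3)), (91, np.float64(2.4)), (94, np.float64(3.5)), (98, np.float64(4.5)), (102, np.float64(1.7)), (105, np.float64(2.7)), (107, np.float64(11.6)), (107, np.float64(27.8))]
```

```bash
python3 - <<'E'
from h import *
def ext(im,roi):
    g=hsv(im).astype(int);m=(g[...,0]>100)&(g[...,0]<130)&(g[...,1]>110)&(g[...,2]>40)
    x0,y0,x1,y1=roi;k=np.zeros_like(m);k[y0:y1,x0:x1]=m[y0:y1,x0:x1]
    n,l,st,_=cv2.connectedComponentsWithStats(k.astype(np.uint8));b=st[1+np.argmax(st[1:,4])];return b[0],b[0]+b[2]-1,b[1],b[1]+b[3]-1
def pred(c,yw,z0,n="scene"):
    R=np.array([[np.cos(yw),-np.sin(yw)],[np.sin(yw),np.cos(yw)]])
    q=np.array([proj(n,[*(R@[sx*.02,sy*.096]+c),z0+z]) for sx in(1,-1) for sy in(1,-1) for z in(0,.042)])
    return np.r_[q.min(0),q.max(0)].round(1)
s0=cv2.imread("pics/scene0.png")[...,::-1].copy()
print("init obs u0,u1,v0,v1",ext(s0,(130,220,240,310)),"pred u0 v0 u1 v1",pred([.473,-.2147],.147,0))
s=camera("scene")
print("now obs",ext(s,(284,130,366,225)))
for d in(0,.005,.01):
    c=np.array([.5143,.1412])+d*np.array([-np.sin(.16),np.cos(.16)])
    for z in(.127,.134):print(d,z,pred(c,.16,z))
# mixer pads in scene0
g=hsv(s0);a=np.zeros((600,800,3),np.uint8)
a[:,:400]=cv2.resize(s0[140:230,310:370],(400,600),interpolation=cv2.INTER_CUBIC)
a[:300,400:]=cv2.resize(s0[200:230,270:310],(400,300),interpolation=cv2.INTER_CUBIC)
a[300:,400:]=cv2.resize(s[105:205,265:398],(400,300),interpolation=cv2.INTER_CUBIC)
cv2.imwrite("pics/m5.png",a[...,::-1])
E
```

```text
init obs u0,u1,v0,v1 (np.int32(143), np.int32(224), np.int32(236), np.int32(303)) pred u0 v0 u1 v1 [139.4 234.2 224.3 304.4]
now obs (np.int32(301), np.int32(363), np.int32(145), np.int32(204))
0 0.127 [287.4 146.2 360.1 210.5]
0 0.134 [287.4 143.9 360.6 208.5]
0.005 0.127 [289.  145.2 361.5 209.3]
0.005 0.134 [289.  143.  362.  207.3]
0.01 0.127 [290.6 144.2 363.  208.1]
0.01 0.134 [290.7 142.  363.4 206.1]
```

View pics/m5.png

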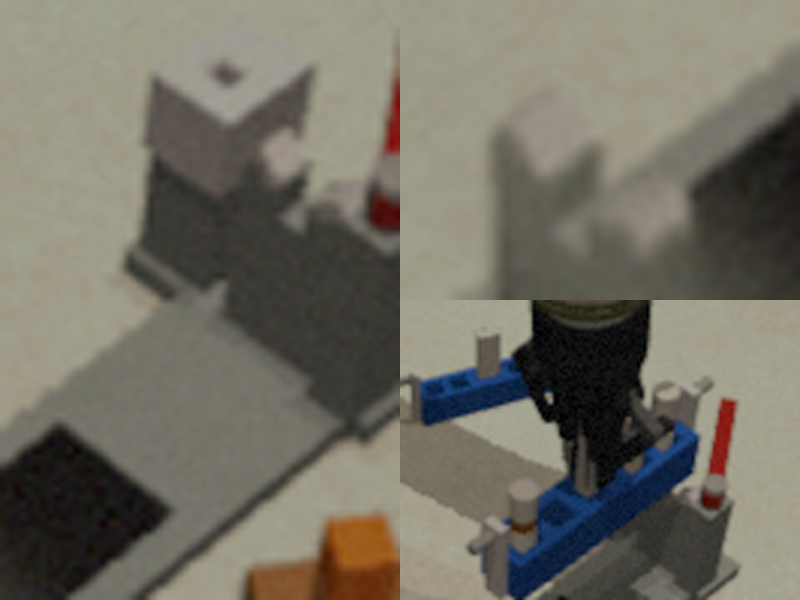

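```bash
python3 - <<'E'
from h import *
Y=np.array([-np.sin(.16),np.cos(.16)])
for nm,uv in(("A",(356.4,166)),("B",(289.5,218)),("hole",(344.2,150.8))): print(nm,plane("scene",uv,.112).round(4))
# tips: unknown y,z at mixer x=0 -> ray-plane intersection
C=np.array([.5143,.1412,0]);X=np.array([np.cos(.16),np.sin(.16),0]);Y3=np.array([*Y,0])
for b in((0,0),(1.4,2)):
    for uv in((368.1,132.7),(289.0,187.6)):
        o,d=ray("scene",(uv[0]-b[0],uv[1]-b[1]));q=o+d*(-(o-C)@X)/(d@X)-C;print(b,"y %.4f z %.4f"%(q@Y3,q[2]))
E
```

```text
A [0.5026 0.2514 0.112 ]
B [0.5445 0.0257 0.112 ]
hole [0.4439 0.2604 0.112 ]
(0, 0) y 0.1417 z 0.1959
(0, 0) y -0.1103 z 0.1970
(1.4, 2) y 0.1342 z 0.2063
(1.4, 2) y -0.1143 z 0.2062
```

Emit:
step_arm:
  commands: [5,0.001,-0.006,0,0,0,0,5,0.002,-0.012,0,0,0,0,5,0.002,-0.012,0,0,0,0,5,0.002,-0.012,-0.01,0,0,0,5,0.002,-0.012,-0.02,0,0,0,5,0.002,-0.012,-0.02,0,0,0,5,0.002,-0.012,-0.02,0,0,0,5,0.002,-0.012,-0.02,0,0,0,5,0.002,-0.012,-0.02,0,0,0,5,0.002,-0.012,-0.02,0,0,0]

```text
clock: 34.1
position: [0.5151, 0.1392, 0.1762]
ee_rot: [0.649, 0.759, 0.034, -0.04]
ft_force: [-0.4, 0.2, -6.5]
grip_width: 0.148
grasp_force: 122.7
```

```bash
python3 - <<'E'
from tilt import *
o=get_obs();p=o["position"];print(p,o["torque"].round(3),o["ft_force"].round(1),o["ee_rot"].round(3))
tilt([.5143,.1412],.16,(284,130,366,225),True)
# top view: any of the stub B visible?
t=camera("top");g=hsv(t).astype(int);m=(g[...,0]>100)&(g[...,0]<130)&(g[...,1]>110)&(g[...,2]>40);print(blobs(m,8))
E
```

```text
[0.51513414 0.13924037 0.17620554] [-1.004 -0.155 -0.119] [-0.4  0.2 -6.5] [ 0.649  0.759  0.034 -0.04 ]
slope deg 1.93 z0 0.1225 cols [299 361]
edge span y [-89.1 100.8]
[(-98, np.float64(20.9)), (-95, np.float64(14.6)), (-92, np.float64(8.2)), (-89, np.float64(1.7)), (-85, np.float64(-1.2)), (-82, np.float64(-0.4)), (-79, np.float64(0.5)), (-76, np.float64(1.3)), (83, np.float64(1.2)), (86, np.float64(2.1)), (90, np.float64(-1.0)), (93, np.float64(-0.1)), (97, np.float64(0.8)), (100, np.float64(1.7)), (100, np.float64(18.4)), (100, np.float64(38.5))]
[(np.int32(229), [209.2, 220.8], [198, 210, 24, 20]), (np.int32(603), [205.7, 325.8], [178, 316, 57, 22])]
```

```bash
python3 - <<'E'
from h import *
R=np.array([[np.cos(.16),-np.sin(.16)],[np.sin(.16),np.cos(.16)]])
t0=cv2.imread("pics/top0.png")[...,::-1].copy()
def bl(im):
    g=hsv(im).astype(int);return [b for b in blobs((g[...,0]>100)&(g[...,0]<130)&(g[...,1]>110)&(g[...,2]>40),100)]
print("init",bl(t0))
def pred(c,yw,z0):
    Q=np.array([[np.cos(yw),-np.sin(yw)],[np.sin(yw),np.cos(yw)]])
    q=np.array([proj("top",[*(Q@[sx*.02,sy*.096]+c),z0+z]) for sx in(1,-1) for sy in(1,-1) for z in(0,.042)]);return np.r_[q.min(0),q.max(0)].round(1)
print("init pred",pred([.473,-.2147],.147,0))
for d in(-.005,0,.005):print(d,pred(np.array([.5143,.1412])+R@[0,d],.16,.116))
t=camera("top");print(bl(t))
# slot A stub: bright pixels near
a=t[205:235,175:225];g=hsv(a)
print("\n".join("".join("#" if (h>100 and h<130 and s>110) else ("w" if v>150 and s<60 else ("." if v>90 else ",")) for h,s,v in row) for row in g))
E
```

```text
init [(np.int32(904), [376.9, 230.1], [341, 217, 74, 27]), (np.int32(595), [205.7, 325.8], [178, 316, 57, 22])]
init pred [339.3 216.8 414.5 244. ]
-0.005 [202.9 197.8 283.2 229.3]
0 [200.9 198.2 281.3 229.7]
0.005 [198.9 198.5 279.3 230. ]
[(np.int32(231), [209.3, 220.9], [198, 210, 24, 20]), (np.int32(601), [205.8, 325.8], [178, 316, 57, 22])]
www....wwww.wwwww.........,,..w..www.,,......,,...
.wwww.wwww..ww........,,..,,,,....www.,......,,...
wwwww.wwwww.www........,,..,,,,...www.,,.....,,,..
wwwwwww..wwwwww.........,..,,,,,,.www.,,......,,..
.ww..www..wwwww........,,,.,,,,,,,....,,......,,,.
.....wwwwwwwww.........,,,.,,,,,,,...##,,......,,.
........wwwww.........,,,..,,,##########,......,,.
wwww....wwww.....,...,,,#.####..########,,......,.
..wwwwwwwww........,,,,#####.www..#######,......,,
w.wwwwwwww........,,,,,####.wwwwww.,#####,,......,
www..wwww........,,,,...###wwwwwwww,,####,,.......
ww....ww........,,,.....###wwwwwwww,,,###.,,......
.w..ww.........,,,.ww.,.###ww..www.,,,#####,......
.wwww.........,,,,.www,,###........,,,#####,......
.www.........,,,...www,,###.......,,,,######,.....
.ww................www,,####.....,,,,,,#####,.....
.w.................www.,,####,,,,,,,,,,######,....
w........,,.....,,,www.,,######,,,,,,,,#######....
........,,.,,,,,,,,..,,,,#########,,,#########,...
.......,,......,,,,,,,,,,######################...
......,,.......,,,,,,,,,,######################,..
.....,,........,,,,,,,,,,,######################..
....,,.........,,,..,,,,,,####################,,,.
...,,..........,....,,,,,,##############,,,,,,,,,.
..,,...........,.....,..,.,########,,,,,,,,,,,,,,.
.,,......,,...,,.....,,,..,,,#,,,,,,,,,,,,,,,,,,,,
,,.......,...,.........,,,,.,,,,,,,,,,,,,,,,,,,,,,
,...........,,..........,..,,,,,,,,,,,,,,,,,,,,,,,
................,....,.,,,,,,,,,,,,,,,,,,,,,,,,,,,
..........,.....,...,,,,,,,,,,,,,,,,,,,,,,,,,,,,,,
```

```bash
python3 - <<'E'
from h import *
t0=cv2.imread("pics/top0.png")[...,::-1].copy();t=camera("top")
print(plane("top",(342.3,235.6),.074),"robot",[.4584,-.1158])
print(plane("top",(195,219.3),.193), "mixer +y 100:",np.array([.5143,.1412])+.1*np.array([-np.sin(.16),np.cos(.16)]))
def show(im,r):
    g=hsv(im[r[1]:r[3],r[0]:r[2]]);print("\n".join("".join("#" if (h>100 and h<130 and s>110) else ("w" if v>150 and s<60 else ("." if v>90 else ",")) for h,s,v in row) for row in g),"\n")
show(t0,(325,222,365,250))
show(t0,(180,200,225,240))
E
```

```text
[ 0.45864161 -0.11471457  0.074     ] robot [0.4584, -0.1158]
[0.49869703 0.2456426  0.193     ] mixer +y 100: [0.49836818 0.23992273]
.....................................w..
.......................................w
.w....w..........w......................
.................w.w...................#
......w..........w.....w........########
...........................#############
....................####################
.................#######################
ww.............,########################
...........w..,#########################
.....w.........,########################
.....ww.....,,,,.ww#####################
............,,,,www#####################
............,..,.ww.####################
........,........ww.####################
...w.............ww.####################
........,..,,,,,,w..####################
......w.,,,,,,,,,,,#####################
........,,,..,,,,######################,
................,################,,,....
................,##########,............
.................,###,................w.
.....................................w..
w..w..................
[... 1324 characters left out ...]
..........
.,,.......,,,,,,,,......,,,,,,...............
,,.......,,,,,,,,,..,..,,,,,,,...............
,.........,,,..,,......,,,,,,,,..............
.......,..,,,..,,......,,,,,,,...............
.....,....,...,.,......,,,,,,,,..............
....,,...,,...,.,......,,,,,,,...............
...,,...,....,..........,,,,,,,..............
...,...,,...,...........,,,,,,,..............
..,........,.......,,,,,,,,,,,,..............
,....,.....,......,,,,,,,,,,,,,,.............
....,............,,,,,,,,,,,,,,..............
...,.............,,,,,,,,,,,,................
..,........w.....,......,,,,.................
,,...................www,,,..................
,..........w....wwwwwwww.,,,,,w............,,
```

Emit:
step_arm:
  commands: [5,0,-0.001,0,0,0,0,5,0,-0.002,0,0,0,0,5,0.001,-0.003,0,0,0,0,5,0.001,-0.004,0,0,0,0,5,0.001,-0.005,0,0,0,0,5,0.001,-0.006,0,-0.003,0,0,5,0.001,-0.007,0,-0.006,-0.001,0,5,0.001,-0.008,0,-0.008,-0.001,0,5,0.001,-0.008,0,-0.008,-0.001,0,5,0.001,-0.008,0,-0.008,-0.001,0]

```text
clock: 35.55
position: [0.5157, 0.1345, 0.1761]
ee_rot: [0.65, 0.759, 0.026, -0.03]
ft_force: [0.6, -1.4, -4.2]
grip_width: 0.144
grasp_force: 122.7
```

```bash
cat > chk.py <<'E'
from tilt import *
def chk(zp,show=True):
    o=get_obs();p=o["position"];print(p.round(4),o["torque"].round(2),o["ft_force"].round(1))
    tilt([.5143,.1412],.16,(284,130,366,245))
    t=camera("top");r=(175,203,225,235)
    a=t[r[1]:r[3],r[0]:r[2]];g=hsv(a)
    m=(g[...,2]>150)&(g[...,1]<60)
    for b in blobs(m,6):
        x=b[1][0]+r[0],b[1][1]+r[1];print(b[0],x,plane("top",x,zp).round(4))
    if show:print("\n".join("".join("#" if (h>100 and h<130 and s>110) else ("w" if v>150 and s<60 else ("." if v>90 else ",")) for h,s,v in row) for row in g))
E
python3 -c "
from chk import *
chk(.190)"
```

```text
[0.5157 0.1345 0.1761] [-0.81 -0.07 -0.1 ] [ 0.6 -1.4 -4.2]
slope deg 0.14 z0 0.1228 cols [297 359]
155 (182.7, 209.3) [0.5236 0.2757 0.19  ]
13 (203.8, 203.8) [0.5355 0.2253 0.19  ]
27 (206.9, 215.0) [0.5086 0.218  0.19  ]
15 (197.0, 219.0) [0.4996 0.2416 0.19  ]
w.www..wwww...wwwwwwwww..wwwww.w.,......,,........
.w.....w.wwwwwwwwwwwwww....ww.ww.,,.....,,,.......
.w.....wwwwwwwwww.........,,..www.,......,,......,
wwww..wwww..ww........,,..,,,,....,......,,.......
wwwww..wwww.www........,,..,,,,..w.,......,,......
wwww.ww..www.ww.........,..,,,,,,..,......,,......
.ww..www.www.ww........,,,.,,,,,,,.,,......,,.....
.....wwwwwwwww.........,,,.,,,,,,,..,......,,.....
.ww....wwwwww.........,,,..,,,,######,......,,....
.www....wwww.........,,,,..#####..####......,,....
..wwwwwwwww........,,,,,,,####.wwww.##,......,....
.w.wwwwwww........,,,,,,,.###.wwwwww.,,......,,...
wwww.wwww........,,,,.....##.wwwwwww.,,,......,...
ww...www........,,,.......##.wwwwww..,,,......,,..
.w...w.........,,,,..www,,##.wwww....,,,.......,..
.wwww.........,,,,,,.www,,###........,,,,......,,.
wwww.........,,,.....www,,,##.......,,,,,......,,.
.ww........,,........www.,,###,,...,,,,,,,......,,
.w........,,,........www.,,#####,,,,,,,,,#......,,
w........,,,......,,,...,,,########,,,,,,#,......,
........,,....,,,,,,,,,,,,,##########,,####......,
.......,,......,,,,,,,,,,,,,###############,......
......,,.......,,,,,,,,.,,,,################......
.....,,........,,,,,,,,,,,,,################,.....
....,,.........,,,..,,,,,,,.#################.....
...,,.......,..,,...,,,.....,############,,,,,....
..,,...........,.....,,.,...,,######,,,,,,,,,,....
.,,......,,....,.....,,..,,.,,,,,,,,,,,,,,,,,,,...
,,...........,..........,.,.,,,,,,,,,,,,,,,,,,,...
,............,..........,..,,,,,,,,,,,,,,,,,,,,,..
................,.....,,,,,,,,,,,,,,,,,,,,,,,,,,..
...w......,.....,....,,,,,,,,,,,,,,,,,,,,,,,,,,,,.
```

Emit:
step_arm:
  commands: [5,-0.001,-0.002,-0.005,0,0,0,5,-0.002,-0.002,-0.01,0,0,0,5,-0.002,-0.002,-0.015,0,0,0,5,-0.002,-0.002,-0.02,0,0,0,5,-0.002,-0.002,-0.025,0,0,0,5,-0.002,-0.002,-0.03,0,0,0,5,-0.002,-0.002,-0.035,0,0,0,5,-0.002,-0.002,-0.04,0,0,0,5,-0.002,-0.002,-0.04,0,0,0,5,-0.002,-0.002,-0.04,0,0,0]

```text
clock: 36.9
position: [0.5145, 0.1333, 0.1522]
ee_rot: [0.65, 0.759, 0.026, -0.03]
ft_force: [0.4, 0.8, -4.2]
grip_width: 0.139
grasp_force: 123.8
```

```bash
python3 -c "
from chk import *
chk(.166,False)"
```

```text
[0.5145 0.1333 0.1522] [-0.34 -0.05 -0.04] [ 0.4  0.8 -4.2]
slope deg 0.81 z0 0.1011 cols [296 357]
143 (183.0, 209.5) [0.5261 0.2812 0.166 ]
27 (206.4, 204.9) [0.536 0.224 0.166]
28 (209.4, 216.8) [0.5067 0.2168 0.166 ]
12 (199.8, 220.2) [0.499  0.2402 0.166 ]
```

Emit:
step_arm:
  commands: [5,0,0,-0.007,0,0,0,5,0,0,-0.014,0,0,0,5,0,0,-0.021,0,0,0,5,0,0,-0.028,0,0,0,5,0,0,-0.035,0,0,0,5,0,0,-0.042,0,0,0,5,0,0,-0.048,0,0,0,5,0,0,-0.052,0,0,0,5,0,0,-0.052,0,0,0,5,0,0,-0.052,0,0,0]

```text
clock: 38.25
position: [0.5146, 0.1333, 0.1211]
ee_rot: [0.65, 0.759, 0.026, -0.03]
ft_force: [0.1, -0.0, -6.7]
grip_width: 0.145
grasp_force: 122.5
```

```bash
python3 -c "
from chk import *
chk(.135,False)"
```

```text
[0.5146 0.1333 0.1211] [-0.58 -0.13 -0.07] [ 0.1 -0.  -6.7]
slope deg 0.56 z0 0.0700 cols [296 355]
149 (183.0, 209.2) [0.5308 0.2893 0.135 ]
11 (203.4, 203.6) [0.5437 0.2378 0.135 ]
23 (210.0, 205.5) [0.5385 0.2212 0.135 ]
22 (211.7, 218.0) [0.5069 0.217  0.135 ]
12 (202.4, 221.6) [0.4984 0.2404 0.135 ]
```

Emit:
step_arm:
  commands: [5,0,0,-0.006,0,0,0,5,0,0,-0.012,0,0,0,5,0,0,-0.018,0,0,0,5,0,0,-0.024,0,0,0,5,0,0,-0.03,0,0,0,5,0,0,-0.036,0,0,0,5,0,0,-0.042,0,0,0,5,0,0,-0.048,0,0,0,5,0,0,-0.048,0,0,0,5,0,0,-0.048,0,0,0]

```text
clock: 39.6
position: [0.5159, 0.1342, 0.0931]
ee_rot: [0.649, 0.759, 0.027, -0.029]
ft_force: [3.8, 4.0, -1.7]
grip_width: 0.146
grasp_force: 124.4
```

```bash
python3 -c "
from chk import *
chk(.107,False)"
```

```text
[0.5159 0.1342 0.0931] [-0.08 -0.92  0.29] [ 3.8  4.  -1.7]
slope deg 0.55 z0 0.0395 cols [299 354]
156 (183.0, 209.0) [0.5349 0.2966 0.107 ]
9 (202.8, 203.7) [0.5474 0.2452 0.107 ]
25 (210.0, 205.2) [0.5431 0.2266 0.107 ]
28 (213.7, 219.3) [0.5063 0.2172 0.107 ]
10 (204.7, 223.3) [0.4965 0.2404 0.107 ]
```

Emit:
step_arm:
  commands: [5,0.001,0.001,-0.004,0,0,0,5,0.002,0.001,-0.008,0,0,0,5,0.002,0.001,-0.012,0,0,0,5,0.002,0.001,-0.016,0,0,0,5,0.002,0.001,-0.018,0,0,0,5,0.002,0.001,-0.02,0,0,0,5,0.002,0.001,-0.022,0,0,0,5,0.002,0.001,-0.022,0,0,0,5,0.002,0.001,-0.022,0,0,0,5,0.002,0.001,-0.022,0,0,0]

```text
clock: 40.95
position: [0.5171, 0.1339, 0.0794]
ee_rot: [0.65, 0.759, 0.027, -0.029]
ft_force: [5.8, 1.0, -4.0]
grip_width: 0.146
grasp_force: 124.0
```

```bash
python3 -c "
from chk import *
chk(.098,False)"
```

```text
[0.5171 0.1339 0.0794] [-0.19 -1.31  0.12] [ 5.8  1.  -4. ]
slope deg 0.11 z0 0.0234 cols [300 354]
165 (182.7, 209.2) [0.5356 0.2998 0.098 ]
13 (203.8, 203.9) [0.5481 0.2445 0.098 ]
24 (210.2, 205.4) [0.5437 0.2278 0.098 ]
6 (215.7, 206.2) [0.5413 0.2134 0.098 ]
23 (214.9, 219.1) [0.5076 0.2157 0.098 ]
13 (205.8, 223.2) [0.4975 0.2394 0.098 ]
```

Emit:
step_arm:
  commands: [5,0.001,0,-0.002,0,0,0,5,0.002,0,-0.004,0,0,0,5,0.002,0,-0.006,0,0,0,5,0.002,0,-0.007,0,0,0,5,0.002,0,-0.008,0,0,0,5,0.002,0,-0.009,0,0,0,5,0.002,0,-0.01,0,0,0,5,0.002,0,-0.01,0,0,0,5,0.002,0,-0.01,0,0,0,5,0.002,0,-0.01,0,0,0]

```text
clock: 42.3
position: [0.5184, 0.1343, 0.0766]
ee_rot: [0.65, 0.759, 0.027, -0.029]
ft_force: [-11.0, -5.2, 39.2]
grip_width: 0.144
grasp_force: 130.1
```

```bash
python3 -c "
from chk import *
chk(.098,False)"
```

```text
[0.5184 0.1343 0.0766] [-0.6   2.35  0.31] [-11.   -5.2  39.2]
slope deg -4.38 z0 0.0219 cols [300 354]
165 (182.6, 209.1) [0.5358 0.3    0.098 ]
38 (207.3, 204.7) [0.5458 0.2354 0.098 ]
8 (215.5, 205.9) [0.5421 0.2139 0.098 ]
27 (214.7, 219.1) [0.5076 0.2162 0.098 ]
11 (205.8, 222.5) [0.4993 0.2394 0.098 ]
```

Emit:
step_arm:
  commands: [5,-0.001,0,0.003,0,0,0,5,-0.003,0,0.005,0,0,0,5,-0.003,0,0.005,0,0,0,25,-0.003,0,0.005,0,0,0,40,-0.003,0,0.005,0,0,0,40,-0.003,0,0.005,0,0,0,40,-0.003,0,0.005,0,0,0,40,-0.003,0,0.005,0,0,0,40,-0.003,0,0.005,0,0,0,40,-0.003,0,0.005,0,0,0]
  squeeze: 60

```text
clock: 43.65
position: [0.5151, 0.1339, 0.0759]
ee_rot: [0.65, 0.759, 0.026, -0.03]
ft_force: [0.2, 0.8, -0.6]
grip_width: 0.466
grasp_force: 0.0
```

```bash
python3 -c "
from chk import *
chk(.098,False)"
```

```text
[0.5151 0.1339 0.0759] [-0.08 -0.01 -0.01] [ 0.2  0.8 -0.6]
slope deg -2.72 z0 0.0238 cols [300 354]
161 (182.6, 209.4) [0.535 0.3   0.098]
40 (207.6, 204.6) [0.546  0.2346 0.098 ]
29 (214.8, 219.7) [0.5061 0.216  0.098 ]
11 (206.0, 223.3) [0.4973 0.2389 0.098 ]
```

Emit:
step_arm:
  commands: [40,0,0,0.05,0,0,0,40,0,0,0.1,0,0,0,40,0,0,0.2,0,0,0,40,0,0,0.25,0,0,0,40,0,-0.08,0.25,-0.025,-0.004,0,40,0,-0.18,0.25,-0.025,-0.004,0,40,0,-0.28,0.25,-0.025,-0.004,0,40,0,-0.38,0.25,-0.025,-0.004,0,40,0,-0.42,0.25,-0.025,-0.004,0,40,0,-0.42,0.25,-0.025,-0.004,0]

```text
clock: 45.0
position: [0.5148, -0.1202, 0.2257]
ee_rot: [0.652, 0.759, -0.0, -0.0]
ft_force: [0.3, -0.0, -0.3]
grip_width: 0.467
grasp_force: 0.0
```

```bash
python3 - <<'E'
from chk import *
tilt([.5143,.1412],.16,(284,130,366,245))
t=camera("top");s=camera("scene");cv2.imwrite("pics/T.png",t[...,::-1]);cv2.imwrite("pics/S.png",s[...,::-1])
g=hsv(t).astype(int);print("blue",blobs((g[...,0]>100)&(g[...,0]<130)&(g[...,1]>110)&(g[...,2]>40),40))
for z0 in(0.024,):
    Q=np.array([[np.cos(.16),-np.sin(.16)],[np.sin(.16),np.cos(.16)]])
    q=np.array([proj("top",[*(Q@[sx*.02,sy*.096]+[.5143,.1412]),z0+z]) for sx in(1,-1) for sy in(1,-1) for z in(0,.042)]);print(q.min(0),q.max(0))
w=(g[...,2]>150)&(g[...,1]<70)
roi=np.zeros_like(w);roi[185:245,185:300]=1
for b in blobs(w&roi,8): print(b)
for nm,im in(("T",t),("S",s)):
    h=hsv(im).astype(int);m=(h[...,0]>5)&(h[...,0]<22)&(h[...,1]>150)&(h[...,2]>110);print(nm,[b for b in blobs(m,10)])
E
```

```text
slope deg -2.46 z0 0.0239 cols [300 354]
blue [(np.int32(822), [248.0, 217.7], [209, 203, 74, 29]), (np.int32(613), [205.8, 325.7], [178, 316, 57, 22])]
[208.30775495 203.23492333] [281.87044815 232.02214116]
(np.int32(1483), [224.2, 195.1], [185, 185, 94, 29])
(np.int32(664), [271.4, 229.9], [216, 196, 84, 49])
(np.int32(40), [271.2, 209.9], [268, 207, 7, 7])
(np.int32(12), [281.8, 208.2], [281, 206, 3, 5])
(np.int32(48), [242.5, 214.0], [237, 211, 12, 7])
(np.int32(38), [228.2, 217.8], [225, 215, 7, 7])
(np.int32(41), [215.1, 220.0], [212, 217, 7, 7])
(np.int32(11), [206.0, 223.3], [205, 221, 3, 5])
(np.int32(12), [186.8, 224.8], [185, 222, 5, 6])
(np.int32(120), [194.4, 240.8], [185, 236, 20, 9])
T [(np.int32(43), [375.9, 64.0], [369, 57, 15, 13]), (np.int32(40), [331.7, 66.4], [325, 60, 15, 12]), (np.int32(291), [243.9, 175.0], [231, 164, 26, 24]), (np.int32(17), [470.5, 196.6], [468, 193, 7, 10]), (np.int32(38), [307.8, 282.0], [306, 276, 5, 13]), (np.int32(17), [303.0, 280.8], [301, 278, 5, 7])]
S [(np.int32(365), [353.6, 238.0], [340, 225, 28, 25]), (np.int32(117), [351.0, 411.4], [342, 398, 23, 22])]
```

```bash
python3 - <<'E'
from h import *
t=cv2.imread("pics/T.png");s=cv2.imread("pics/S.png")
Y=np.array([-np.sin(.16),np.cos(.16)]);C=np.array([.5143,.1412])
for nm,uv,off,z in(("plA",(206,223.3),.1,.098),("plB",(281.8,208.2),-.1,.098),("v74",(215.1,220),.074,.112),("v40",(228.2,217.8),.04,.112),("v-74",(271.2,209.9),-.074,.112),("handle",(242.5,214),0,.134)):
    print(nm,plane("top",uv,z)[:2].round(4),(C+off*Y).round(4))
O=np.zeros((600,800,3),np.uint8)
O[:300,:]=cv2.resize(t[185:245,178:338],(800,300),interpolation=cv2.INTER_CUBIC)
O[300:,:400]=cv2.resize(s[125:230,262:402],(400,300),interpolation=cv2.INTER_CUBIC)
O[300:,400:600]=cv2.resize(t[155:195,228:262],(255,300),interpolation=cv2.INTER_CUBIC)[:,:200]
O[300:,400:655]=cv2.resize(t[155:195,228:262],(255,300),interpolation=cv2.INTER_CUBIC)
O[300:,655:]=cv2.resize(s[210:260,335:360+0],(145,300),interpolation=cv2.INTER_CUBIC)
cv2.imwrite("pics/last.png",np.clip(O*1.3,0,255).astype(np.uint8))
E
```

```text
plA [0.4973 0.2389] [0.4984 0.2399]
plB [0.5318 0.0417] [0.5302 0.0425]
v74 [0.5039 0.2127] [0.5025 0.2143]
v40 [0.5087 0.179 ] [0.5079 0.1807]
v-74 [0.5264 0.0687] [0.5261 0.0681]
handle [0.5152 0.1398] [0.5143 0.1412]
```

View pics/last.png

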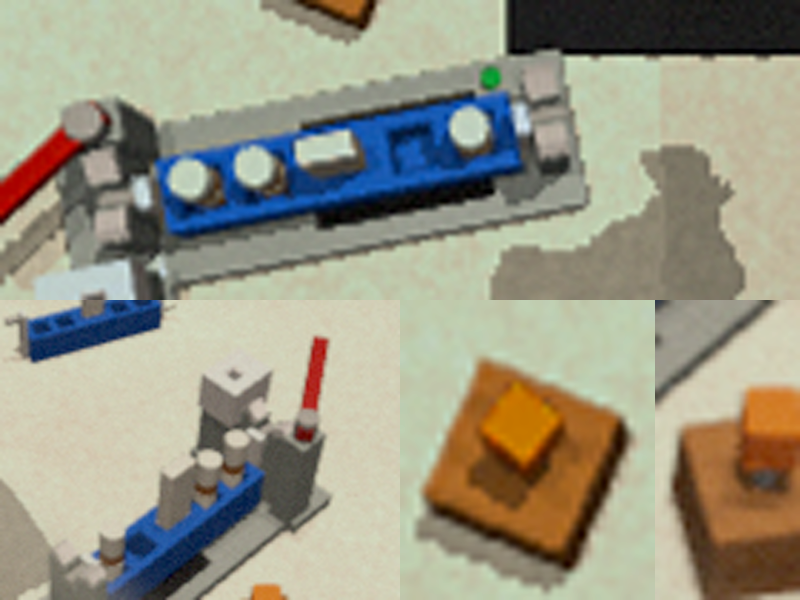

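```bash
python3 - <<'E'
from h import *
t=camera("top");s=camera("scene")
g=hsv(t).astype(int)[160:185,232:256]
o=(g[...,0]>8)&(g[...,0]<24)&(g[...,1]>140)
print("\n".join(" ".join("%3d"%(v if k else 0) for v,k in zip(r,kk)) for r,kk in zip(g[...,2][:22],o)))
print(blobs(o&(g[...,0]>12),5),g[10:14,10:14,0])
hs=hsv(s).astype(int);m=(hs[...,0]>5)&(hs[...,0]<22)&(hs[...,1]>170)&(hs[...,2]>150);print("scene head",blobs(m,6))
p=plane("top",(243.8,171.1),.092);print(p,proj("scene",p))
o=get_obs();print(o["joint_pos"].round(3),o["position"])
E
```

```text
0   0   0   0   0   0   0   0   0   0   0   0   0   0   0   0   0   0   0   0   0   0   0   0
  0   0   0   0   0   0   0   0   0   0   0   0   0   0   0   0   0   0   0   0   0   0   0   0
  0   0   0   0   0   0   0   0   0   0   0   0   0   0   0   0   0   0   0   0   0   0   0   0
  0   0   0   0   0   0   0 125   0   0   0   0   0   0   0   0   0   0   0   0   0   0   0   0
  0   0   0   0   0   0   0 128 126 124 122   0   0   0   0   0   0   0   0   0   0   0   0   0
  0   0   0   0   0   0 129 127 126 130 127 123 125   0   0   0   0   0   0   0   0   0   0   0
  0   0   0   0   0   0 130 126 126 126 111 143 126 124 126   0   0   0   0   0   0   0   0   0
  0   0   0   0   0 121 120 125 129 127 143 154 149 136 130 127 124 127   0   0   0   0   0   0
  0   0   0   0   0 114 113 116 118 146 151 152 154 150 144 106 126 129 126 126   0   0   0   0
  0   0   0   0 124 116 117 114 136 153 153 152 152 153 153 143 117 125 128 130 128 125   0   0
  0   0   0   0 127 122 118 126 149 153 153 153 151 152 152 154 147 130 127 128 129 129 126 125
  0   0   0 132 131 130 126 146 153 150 152 15
[... 633 characters left out ...]
 131 132 132  87  81  81  82  78  77  79  60  55  54 103 115 113 128 129 133 122  60  39
130 133 132 133 134  90  81  85  82  82  80  82  75  53  95 107 113 125 130 129 132  88  49  39
120 121 129 130 133 129 128  89  84  85  86  80  81 110 120 118 119 123 127 132 119  59  37   0
101 119 121 118 126 131 134 131  89  84  84  84  78 129 128 124 122 122 122 134  99  50  38   0
[(np.int32(378), [11.8, 15.2], [0, 3, 24, 22])] [[17 18 18 18]
 [18 18 18 18]
 [18 18 18 18]
 [18 18 18 18]]
scene head [(np.int32(64), [355.1, 228.1], [351, 225, 10, 7])]
[0.63344135 0.13965576 0.092     ] [354.26537853 227.3530467 ]
[ 0.769  0.185 -0.703  1.694  0.123  1.308  0.2  ] [ 0.51527529 -0.11650073  0.22604403]
```

Emit:
step_arm:
  commands: [45,0.05,0.1,0,0,0,0.06,45,0.1,0.19,0,0,0,0.12,45,0.14,0.28,0,0,0,0.18,45,0.17,0.36,0,0,0,0.222,45,0.196,0.42,0,0,0,0.222,45,0.196,0.426,0,0,0,0.222,45,0.196,0.426,0,0,0,0.222,45,0.196,0.426,0,0,0,0.222,45,0.196,0.426,0,0,0,0.222,45,0.196,0.426,0,0,0,0.222]
  squeeze: 40

```text
clock: 46.5
position: [0.6327, 0.1368, 0.2261]
ee_rot: [0.352, 0.936, -0.0, 0.0]
ft_force: [-0.0, 0.9, 1.1]
grip_width: 0.529
grasp_force: 0.0
```

```bash
python3 - <<'E'
from h import *
s=camera("scene");hs=hsv(s).astype(int);m=(hs[...,0]>5)&(hs[...,0]<22)&(hs[...,1]>170)&(hs[...,2]>150);print("scene head",blobs(m,6))
o=get_obs();print(o["joint_pos"].round(3),o["position"].round(4))
E
```

```text
scene head [(np.int32(62), [354.9, 228.0], [351, 225, 9, 7])]
[ 0.312  0.517 -0.855  1.369  0.387  1.427  0.321] [0.6327 0.1369 0.2261]
```

Emit:
step_arm:
  commands: [45,0,0.004,-0.09,0,0,0,45,0,0.004,-0.18,0,0,0,45,0,0.004,-0.26,0,0,0,45,0,0.004,-0.273,0,0,0,45,0,0.004,-0.273,0,0,0,15,0,0.004,-0.273,0,0,0,15,0,0.004,-0.273,0,0,0,15,0,0.004,-0.273,0,0,0,15,0,0.004,-0.273,0,0,0,15,0,0.004,-0.273,0,0,0]

```text
clock: 47.8
position: [0.6343, 0.1409, 0.0645]
ee_rot: [0.351, 0.936, 0.002, 0.002]
ft_force: [1.1, 2.4, 8.1]
grip_width: 0.255
grasp_force: 39.4
```

Emit:
step_arm:
  commands: [15,0,0,0.03,0,0,0,15,0,0,0.08,0,0,0,15,0,0,0.16,0,0,0,15,0,0,0.24,0,0,0,15,0,0,0.276,0,0,0,15,-0.04,0.09,0.276,0,0,0,15,-0.09,0.17,0.276,0,0,0,15,-0.15,0.25,0.276,0,0,0,15,-0.22,0.31,0.276,0,0,0,15,-0.24,0.336,0.276,0,0,0]
  squeeze: 70

```text
clock: 49.05
position: [0.4853, 0.3441, 0.2293]
ee_rot: [0.349, 0.937, 0.0, 0.0]
ft_force: [0.2, -0.5, -0.3]
grip_width: 0.245
grasp_force: 69.2
```

```bash
python3 - <<'E'
from h import *
o=get_obs();p=o["position"];print(p.round(4),o["ft_force"].round(1),o["grip_width"],o["ee_rot"].round(3))
s=camera("scene")
C=np.array([.5143,.1412]);R=np.array([[np.cos(.16),-np.sin(.16)],[np.sin(.16),np.cos(.16)]])
for a in(108,118,128,138,148,158,166,171.25):
    q=C+R@(np.array([.036,.115])+.0921*np.array([np.cos(np.radians(a)),np.sin(np.radians(a))]));print(a,q.round(4),((q-p[:2])/.6).round(4))
f=proj("scene",[p[0],p[1],p[2]-.06]);print("foot",f,"tcp",proj("scene",p))
u,v=int(f[0]),int(f[1])
g=hsv(s).astype(int)[v-24:v+8,u-14:u+18]
print("\n".join("".join("%3d"%(x//10) for x in r) for r in g[...,2]))
E
```

```text
[0.4853 0.3441 0.2293] [ 0.2 -0.5 -0.3] 0.2445831841259024 [0.349 0.937 0.    0.   ]
108 [0.4895 0.3424] [ 0.007  -0.0029]
118 [0.4759 0.3339] [-0.0156 -0.0171]
128 [0.464  0.3231] [-0.0355 -0.0351]
138 [0.4541 0.3104] [-0.0519 -0.0562]
148 [0.4466 0.2962] [-0.0644 -0.0799]
158 [0.4417 0.2809] [-0.0726 -0.1054]
166 [0.4397 0.2682] [-0.0759 -0.1265]
171.25 [0.4394 0.2598] [-0.0764 -0.1406]
foot [384.40795316 130.0598026 ] tcp [389.26114485 110.05601723]
 16 16 15 15 15 15 15 15 15 13  7  3  3  5  7  8  7  9 10 10 10 10 10 10 10 10  8  7  8  7  6  7
 15 16 15 16 15 15 15 16 15 13  7  3  4  6  8  7  8 10 10 10 10 10 10 10 10  9  7  8  8  7  6  9
 15 16 16 16 15 16 15 16 15 14  9  3  4  6  8  6  8 10 10 10 10 10 10 10 10  8  7  8  7  6  6 10
 15 16 15 15 15 15 15 15 15 15 12  6  5  6  8  6  8 10 10 10 10 10 10 10  9  8  7  9  7  5  6 11
 15 15 15 15 15 15 15 15 15 15 15 13 10  7  7  7  9 10 10 10 10 10 10 10  9  7  7  8  7  6 11 14
 15 15 16 15 15 15 15 15 15 15 16 14 11  7  6  6  9 10 10 10 10 10 10 10  9  6  8  9 12 13 14 15
 15 15 16 15 16 15 15 15 15 16 16 15 13 11 11 11 12 10  8  8 
[... 1760 characters left out ...]
 11 12 13 14 15 15 15
 11 11 11 11 11 11 11 11 11 11 11 11 12 11 11 11 11 12 12 11 11 11 12 12 11 11 11 11 12 14 15 15
 11 11 11 11 11 11 11 11 11 11 11 11 11 12 11 11 12 12 12 12 12 12 12 12 12 11 11 11 11 14 15 15
 11 11 11 11 11 11 11 11 11 12 11 11 11 11 11 12 11 11 12 12 12 11 11 11 12 12 11 11 11 13 16 15
 12 11 12 11 11 11 11 11 11 11 11 11 11 11 11 11 11 11 11 12 11 11 11 11 12 12 12 11 11 13 15 15
 11 11 11 11 12 11 11 11 11 12 12 11 12 12 11 11 11 11 11 12 12 11 12 11 12 12 12 11 11 13 15 15
 11 12 12 11 11 11 11 11 12 11 11 11 12 11 11 11 11 11 11 11 11 11 11 12 12 11 12 12 13 15 15 16
 11 11 11 11 11 11 11 12 11 11 12 12 11 11 11 11 11 11 11 11 11 11 12 12 12 11 12 11 12 14 15 16
```

Emit:
step_arm:
  commands: [15,0.007,-0.003,0,0,0,0,15,0.007,-0.003,-0.03,0,0,0,15,0.007,-0.003,-0.06,0,0,0,15,0.007,-0.003,-0.086,0,0,0,15,0.007,-0.003,-0.086,0,0,0,15,-0.008,-0.012,-0.086,0,0,0,15,-0.016,-0.017,-0.086,0,0,0,15,-0.026,-0.026,-0.086,0,0,0,15,-0.036,-0.035,-0.086,0,0,0,15,-0.036,-0.035,-0.086,0,0,0]

```text
clock: 50.35
position: [0.467, 0.3201, 0.1765]
ee_rot: [0.352, 0.936, 0.0, 0.0]
ft_force: [1.0, 1.2, -0.6]
grip_width: 0.242
grasp_force: 69.3
```

```bash
python3 - <<'E'
from h import *
o=get_obs();p=o["position"];print(p.round(4),o["ft_force"].round(1),o["grip_width"])
C=np.array([.5143,.1412]);R=np.array([[np.cos(.16),-np.sin(.16)],[np.sin(.16),np.cos(.16)]])
for a in(138,148,158,166,171.25):
    q=C+R@(np.array([.036,.115])+.0921*np.array([np.cos(np.radians(a)),np.sin(np.radians(a))]));print(a,((q-p[:2])/.6).round(4))
for n in("top","scene"):
    im=camera(n);g=hsv(im).astype(int);m=((g[...,0]<4)|(g[...,0]>176))&(g[...,1]>180)&(g[...,2]>80)
    r=np.zeros_like(m)
    if n=="top": r[190:260,150:215]=1
    else: r[110:190,330:400]=1
    ys,xs=np.where(m&r);print(n,len(xs),xs.min(),xs.max(),ys.min(),ys.max(),cv2.fitLine(np.c_[xs,ys].astype(np.float32),cv2.DIST_L2,0,.01,.01).ravel().round(2))
E
```

```text
[0.467  0.3201 0.1765] [ 1.   1.2 -0.6] 0.2423591866001927
138 [-0.0214 -0.0161]
148 [-0.0339 -0.0398]
158 [-0.0421 -0.0653]
166 [-0.0454 -0.0864]
171.25 [-0.046  -0.1005]
top 138 174 193 212 238 [  0.58  -0.81 183.22 224.95]
scene 108 363 370 140 162 [1.2000e-01 9.9000e-01 3.6664e+02 1.5101e+02]
```

Emit:
step_arm:
  commands: [15,-0.011,-0.008,0,0,0,0,15,-0.021,-0.016,0,0,0,0,15,-0.028,-0.028,0,0,0,0,15,-0.034,-0.04,0,0,0,0,15,-0.038,-0.053,0,0,0,0,15,-0.042,-0.065,0,0,0,0,15,-0.044,-0.076,0,0,0,0,15,-0.045,-0.086,0,0,0,0,15,-0.045,-0.086,0,0,0,0,15,-0.045,-0.086,0,0,0,0]

```text
clock: 51.7
position: [0.4402, 0.2691, 0.1762]
ee_rot: [0.351, 0.936, 0.0, 0.0]
ft_force: [1.9, 1.7, -0.8]
grip_width: 0.248
grasp_force: 69.4
```

```bash
cat > k.py <<'E'
from h import *
def k():
    o=get_obs();p=o["position"];print(p.round(4),o["ft_force"].round(1),o["grip_width"],o["ee_rot"].round(3),"to hole",((np.array([.4396,.2598])-p[:2])/.6).round(4))
    for n in("top","scene"):
        im=camera(n);g=hsv(im).astype(int);m=((g[...,0]<4)|(g[...,0]>176))&(g[...,1]>180)&(g[...,2]>80)
        r=np.zeros_like(m)
        if n=="top": r[190:270,150:215]=1
        else: r[110:190,310:400]=1
        ys,xs=np.where(m&r);print(n,len(xs),[xs.min(),xs.max(),ys.min(),ys.max()] if len(xs) else "")
    return im
E
python3 - <<'E'
from k import *
s=k();p=get_obs()["position"]
f=proj("scene",[p[0],p[1],p[2]-.06]);print("foot pred",f,"hole pred",proj("scene",[.4396,.2598,.112]),"hole obs 344.2 150.8")
u,v=int(f[0]),int(f[1])
g=hsv(s).astype(int)[v-24:v+10,u-16:u+16];print(u-16,v-24)
print("\n".join("".join("%3s"%("R" if (h<6 or h>174) and sa>150 else x//10) for h,sa,x in r) for r in g))
E
```

```text
[0.4402 0.2691 0.1762] [ 1.9  1.7 -0.8] 0.24754909470193104 [0.351 0.936 0.    0.   ] to hole [-0.0009 -0.0154]
top 152 [np.int64(192), np.int64(196), np.int64(213), np.int64(249)]
scene 126 [np.int64(340), np.int64(366), np.int64(143), np.int64(165)]
foot pred [346.13879499 147.40610164] hole pred [342.93479976 149.91741934] hole obs 344.2 150.8
330 123
 16 16 16 16 16 16 16 16 16 14  8  1  2  5  7  6 12 15 15 14 14 14 14 12  8  5  7  6  4  1  8 13
 16 16 16 16 16 16 16 16 16 14  6  1  2  5  7  6  9 12 12 12 12 12 12 12  9  5  7  6  2  1  9 14
 16 16 16 15 15 16 16 16 16 13  5  1  3  7  7  6  9 10 10 10 10 10 10 10  8  6  7  6  2  1 11 15
 16 16 16 16 15 16 16 16 16 13  4  2  4  7  6  6  9 10 10 10 10 10 10 10  8  6  8  6  2  3 12 16
 15 16 16 16 16 16 16 15 16 13  6  2  4  6  6  6  9 10 10 10 10 10 10 10  8  6  7  4  2  3 12 16
 16 16 16 16 15 15 16 16 16 15 11  4  6  7  6  7 10 10 10 10 10 10 10  9  7  6  7  4  1  7 13 16
 15 13 13 13 13 14 16 16 15 14 15 13 10  7  6  7 10 10 10 10 10 10 10  9  7  6  6  4  3 11 15 16
 12 11 11 12 11 12 13 13 12 12 13 12 10  7  6  7 10 10  9 10 10 
[... 1854 characters left out ...]
 14 13 11 11 11 12 11
 11 11 11 13 13 14 14 14 14 14 13 11  7  6  R  R  R  R  R  R  R  R  R 11 13 12 10 11 12 11 12 12
 11 11 11 11 13 14 14 14 14 13 13 12  9  6  R  R  R  R  R  R  R  R  R  R 11 10  8 10 12 12 12 12
 11 11 10  9 10 12 13 14 14 14 14 13 12 10  6  R  R  R  R  R  R  R  R  R  R  R 11 11 12 12 12 12
 11 11 10  9  9 10 11 13 14 14 14 14 13 13 12 10  6  R  R  R  R  R  R  R  R  R  R 11 11 11 12 11
 12 11  9  9  9  8  9 10 12 13 14 14 14 14 14 13 10  R  R  R  R  R  R  R  R  R  R  R 11 11 11 11
 15 13 10  9  9  9  9  8  9 11 13 14 14 14 14 14 13 10  R  R  R  R  R  R  R  R  R  R  R 11 11 11
 14 14 10  9  9  9  9  9  9  9 10 12 13 14 14 14 13 10  7  7  R  R  R  R  R  R  R  R  R  R 12 11
```

Emit:
step_arm:
  commands: [15,-0.001,-0.006,0,0,0,0,15,-0.001,-0.011,0,0,0,0,15,-0.001,-0.016,0,0,0,0,15,-0.001,-0.016,0,0,0,0,15,-0.001,-0.016,-0.004,0,0,0,15,-0.001,-0.016,-0.008,0,0,0,15,-0.001,-0.016,-0.012,0,0,0,15,-0.001,-0.016,-0.016,0,0,0,15,-0.001,-0.016,-0.016,0,0,0,15,-0.001,-0.016,-0.016,0,0,0]

```text
clock: 53.05
position: [0.4412, 0.2584, 0.1667]
ee_rot: [0.352, 0.936, 0.0, 0.001]
ft_force: [6.3, 0.1, 0.1]
grip_width: 0.244
grasp_force: 69.4
```

Emit:
step_arm:
  commands: [15,0.003,0,0,0,0,0,15,0.004,0,-0.006,0,0,0,15,0.004,0,-0.012,0,0,0,15,0.004,0,-0.018,0,0,0,15,0.004,0,-0.024,0,0,0,15,0.004,0,-0.03,0,0,0,15,0.004,0,-0.036,0,0,0,15,0.004,0,-0.036,0,0,0,15,0.004,0,-0.036,0,0,0,15,0.004,0,-0.036,0,0,0]

```text
clock: 54.3
position: [0.4418, 0.2586, 0.1444]
ee_rot: [0.352, 0.936, -0.0, -0.0]
ft_force: [4.0, -3.4, -4.3]
grip_width: 0.243
grasp_force: 68.7
```

Emit:
step_arm:
  commands: [15,0.001,-0.001,-0.002,0,0,0,15,0.001,-0.001,-0.004,0,0,0,15,0.001,-0.001,-0.006,0,0,0,15,0.001,-0.001,-0.008,0,0,0,15,0.001,-0.001,-0.01,0,0,0,15,0.001,-0.001,-0.011,0,0,0,15,0.001,-0.001,-0.012,0,0,0,15,0.001,-0.001,-0.012,0,0,0,15,0.001,-0.001,-0.012,0,0,0,15,0.001,-0.001,-0.012,0,0,0]

```text
clock: 55.55
position: [0.443, 0.2588, 0.1398]
ee_rot: [0.352, 0.936, -0.0, 0.001]
ft_force: [-4.4, -9.3, 25.0]
grip_width: 0.244
grasp_force: 72.7
```

Emit:
step_arm:
  commands: [15,0,0.001,0.004,0,0,0,15,0,0.001,0.004,0,0,0,30,0,0.001,0.004,0,0,0,42,0,0.001,0.004,0,0,0,42,0,0.001,0.004,0,0,0,42,0,0.001,0.004,0,0,0,42,0,0.001,0.06,0,0,0,42,0,0.001,0.14,0,0,0,42,0,0,0.2,0,0,0,42,0,-0.1,0.2,0,0,0]

```text
clock: 56.8
position: [0.4424, 0.203, 0.2605]
ee_rot: [0.347, 0.938, 0.003, 0.001]
ft_force: [0.9, -1.0, -0.2]
grip_width: 0.494
grasp_force: 0.0
```

Emit:
step_arm:
  commands: [42,0.02,-0.1,0,0,0,0,42,0.04,-0.2,0,0,0,0,42,0.04,-0.3,0,0,0,0,42,0.04,-0.4,0,0,0,0,42,0.04,-0.5,0,0,0,0,42,0.04,-0.55,0,0,0,0,42,0.04,-0.55,0,0,0,0,42,0.04,-0.55,0,0,0,0,42,0.04,-0.55,0,0,0,0,42,0.04,-0.55,0,0,0,0]

```text
clock: 58.05
position: [0.4666, -0.1305, 0.2578]
ee_rot: [0.351, 0.936, 0.0, 0.0]
ft_force: [0.7, -0.0, 1.0]
grip_width: 0.488
grasp_force: 0.0
```

```bash
python3 - <<'E'
from h import *
t=camera("top");s=camera("scene")
C=np.array([.5143,.1412]);R=np.array([[np.cos(.16),-np.sin(.16)],[np.sin(.16),np.cos(.16)]]);Y=R[:,1]
g=hsv(t).astype(int)
o=(g[...,0]>8)&(g[...,0]<24)&(g[...,1]>150)&(g[...,2]>135);r=np.zeros_like(o);r[225:265,180:215]=1
for b in blobs(o&r,5):print("head top",b,plane("top",b[1],.168))
gs=hsv(s).astype(int);o=(gs[...,0]>5)&(gs[...,0]<24)&(gs[...,1]>150)&(gs[...,2]>130);r=np.zeros_like(o);r[100:160,325:375]=1
for b in blobs(o&r,5):print("head scene",b)
print("expected head top centre px",proj("top",[.4395,.2595,.168]),proj("scene",[.4395,.2595,.168]))
m=((g[...,0]<4)|(g[...,0]>176))&(g[...,1]>180)&(g[...,2]>80);r=np.zeros_like(m);r[190:270,150:215]=1
ys,xs=np.where(m&r);pts=np.array([plane("top",(x,y),.13)[:2] for x,y in zip(xs,ys)])
f=cv2.fitLine(pts.astype(np.float32),cv2.DIST_L2,0,.01,.01).ravel();d=R.T@f[:2];print("bar dir mixer",d,"angle off -x",np.degrees(np.arctan2(d[1],d[0])),"tip",(R.T@(pts-C).T).T.min(0),len(xs))
w=(g[...,2]>150)&(g[...,1]<70);r=np.zeros_like(w);r[200:235,200:286]=1
for nm,uv,off,z in(("plA",(206,223.3),.1,.098),):pass
for b in blobs(w&r,8):print(b[0],b[1])
o=get_obs();print(o["position"].round(3),o["ft_force"].round(1),o["clock"])
for nm,X in(("dropper",None),):pass
d=cv2.absdiff(t,cv2.imread("pics/T.png")[...,::-1]).sum(2);print("bystander diff",[(n,int(d[a:b,c:e].max())) for n,(a,b,c,e) in {"dropper":(120,148,276,294),"beaker":(110,150,190,222),"jar":(120,160,390,428)}.items()])
t0=cv2.imread("pics/top0.png")[...,::-1];d=cv2.absdiff(t,t0.copy()).sum(2);print("vs start",[(n,int(d[a:b,c:e].max())) for n,(a,b,c,e) in {"dropper":(120,148,276,294),"beaker":(110,150,190,222),"jar":(120,160,390,428)}.items()])
E
```

```text
head top (np.int32(68), [189.3, 244.9], [184, 240, 11, 11]) [0.43967631 0.26522743 0.168     ]
head scene (np.int32(45), [347.4, 133.6], [344, 131, 8, 6])
expected head top centre px [191.66673236 244.92049167] [345.31474022 132.96213878]
bar dir mixer [ 0.9994607  -0.03283795] angle off -x -1.8818140165804393 tip [-0.07131155  0.11094079] 191
273 [221.8, 202.7]
40 [271.2, 209.9]
12 [281.8, 208.2]
46 [242.4, 214.1]
39 [228.2, 217.8]
41 [215.1, 220.0]
11 [206.0, 223.3]
50 [279.8, 232.4]
9 [268.9, 233.4]
[ 0.467 -0.131  0.258] [-0.3 -0.  -0.6] 58.15
bystander diff [('dropper', 27), ('beaker', 20), ('jar', 363)]
vs start [('dropper', 35), ('beaker', 40), ('jar', 34)]
```

```bash
python3 - <<'E'
from h import *
p,e=tri((347.4-1.2,133.6-.8),(189.3,244.9));print(p.round(4),e)
p,e=tri((347.4,133.6),(189.3,244.9));print(p.round(4),e)
# start pose check of same method: pin in stand
p,e=tri((354.9,228.0),(243.7,171.2));print("stand ref (z .092)",p.round(4),e)
s=camera("scene");g=hsv(s)[120:165,330:372]
print("\n".join("".join("R" if (h<5 or h>175) and sa>150 else ("o" if 5<=h<24 and sa>140 else str(min(v//26,9))) for h,sa,v in r) for r in g))
E
```

```text
[0.439  0.2646 0.166 ] 0.002607123464419335
[0.4399 0.2665 0.1629] 2.628197496195997e-05
stand ref (z .092) [0.6341 0.1407 0.0894] 0.001109454655804006
666666666666666666666666666666666666666666
666666666666666666666666666666666666666666
666666666666666666666666666666666666666666
666666666666666666666666666666666666666666
666666666666666666666666666666666666666666
666666666666666666666666666666666666666666
666666666666666666666666666666666666666666
666666666666666666666666666666666666666666
666666666666666666666666666666666666666666
666666666666666666666666666666666666666666
666666666666666666666556666666666666666666
66666666666666oooooo6666666666666666666666
66666666666665oooooooo55666666666666666666
66666666666655oooooooo66666666666666666666
6666666666665ooooooooo66666666666666666666
6666666666665ooooooooo66666666666666666666
6666666666665ooooooooo56666666666666666666
6666666666664ooooooooo56666666666666666666
6666666666654ooooooooo56666666666666666666
6666666666654oooooooo456666666666666666666
6666666666654oooooooo566666666666666666666
6666666666654oooooooo566666666666666666666
66
[... 286 characters left out ...]
666666666666
666665RRRRRRRRRRRR445566665566666666666666
6666654RRRRRRRRRRRRR5666654566666666666666
665555542RRRRRRRRRRR5555434566666666666666
6653455543RRRRRRRRRRRR54334566666666666666
66433455543RRRRRRRRRRRRR334566666666666666
6543333455542RRoRRRRRRRRR45666666666666666
65433333345554RRRRRRRRRRRR5566666666666666
654333333345543RRRRRRRRRRRR556666666666666
65433333333445542RRRRRRRRRRRo5566666666666
653333333333344322RRRRRRRRRRRR556666666666
6533333333333333332RRRRRRRRRRRR55666666666
653333333333333333322RRRRRRRRRRRR556666666
55333333333333333333432RRRRRRRRRRR55566666
65433333333333333334543RRRRRRRRRRRRR556666
6643333333333333333455433RoRRRRRRRRRR55555
65422333333333333233554332RRRRRRRRR5544445
```

```bash
python3 -c "
from workcell import *
print(hand_in())"
```

```text
the job is handed in; nothing more can be done
None
```

I handed the job in at about 58 s of the 210 s allowed; no verdict came back. All three vials are in the blue carrier. The carrier sits in the mixer with both axle ends down in their slots. The keeper is held shut at about 0.97 rad by the pin, which is at the bottom of its hole but leans slightly outward. The dropper bottle, beaker and jar look the same as at the start.

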